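# Line up the writing things by length on the desk rests

### The job

Lay the eraser, the red sealing-wax stick, the fountain pen and the pencil on the four wooden rest bars, one on each bar, in order of length: the shortest on the bar next to the ink bottle, the longest on the bar next to the brass seal. Each shall lie along its bar, centred on it and let go; do not shift or tip the ink bottle or the seal.

Things in the scene. Friction and masses are not known exactly. Their poses are not given: they have to be found in the camera images.
- eraser: Block eraser, white end and blue paper sleeve, the shortest thing: 21 mm wide (x), 45 mm long (y), 12 mm high, 20 g. Origin at the centre of its underside; lies flat on the desk.
- wax_stick: Plain red stick of sealing wax, no point: 10 mm wide (x), 94 mm long (y), 10 mm high, 20 g. Origin at the centre of its underside; lies flat; it does not roll.
- fountain_pen: Black fountain pen with its cap on: 14 mm wide (x), 137 mm long (y), 14 mm high, 30 g. Origin at the centre of its underside; lies flat; it does not roll.
- pencil: Thin red pencil with a sharpened point, the longest thing: 8 mm wide (x), 168 mm long (y), 7 mm high, about 10 g. Origin at the centre of its underside; lies flat; it does not roll.
- rest_a: Fixed flat wooden bar, grey felt on top, brass band at each end: 34 mm wide (its x), 176 mm long (its y), flat top without rim 12 mm above the desk. Origin: centre of its underside. End bar nearest the robot. Four alike stand parallel, a, b, c, d, 58 mm apart (centres) along their +x, which points away from the robot within 0.45 rad.
- rest_b: Fixed flat wooden bar, grey felt on top, brass band at each end: 34 mm wide (its x), 176 mm long (its y), flat top without rim 12 mm above the desk. Origin: centre of its underside. Second bar of the row, counted from the robot's side. To the robot's right of the row, between it and the four loose things, a fixed letter box stands at the middle of the desk, it and the notebook on its lid 160 mm high: carry things over it.
- rest_c: Fixed flat wooden bar, grey felt on top, brass band at each end: 34 mm wide (its x), 176 mm long (its y), flat top without rim 12 mm above the desk. Origin: centre of its underside. Third bar of the row, counted from the robot's side.
- rest_d: Fixed flat wooden bar, grey felt on top, brass band at each end: 34 mm wide (its x), 176 mm long (its y), flat top without rim 12 mm above the desk. Origin: centre of its underside. Last bar of the row, the farthest from the robot.
- ink_bottle: Square blue ink bottle with a black cap, 55 x 55 mm, 68 mm high, standing loose at one end of the row of bars, about 100 mm from the centre of the end bar; which end (beyond rest_a or beyond rest_d) varies. Origin at the centre of its underside.
- wax_seal: Brass hand seal, a turned upright stamp 28 mm across and 70 mm high, standing loose at the other end of the row, about 100 mm from the centre of that end bar. Origin at the centre of its underside.
There are look-alikes about, which are no part of the job. Leave any black or orange look-alike of the wax_seal alone.

How it is judged:
By the outcome, as a careful person would: the job done as asked, in the order asked, and still so for the second after the job is handed in, with the robot touching nothing.
It also fails if it takes over 128 s, if anything falls off the work surface, if the arm or the gripper's body presses on something with over 40 N, if the wrist force passes 120 N, or if a joint passes its speed limit or range.

### The arm

A 6-joint arm with a two-finger parallel gripper is mounted at the origin on the work surface; the furniture and walls round the work are solid. World frame = base frame: x ahead of the robot, y to its left, z up, the work surface at z = 0. Lengths are in m, angles in rad, forces in N, time in s.
With the tool pointing down it reaches from about 0.375 to 0.925 m from the base axis. Payload 5.7 kg.
Tool frame: the origin (TCP) lies at the very end of the fingers, on their centre line; the grasp point (between the pads) lies 19 mm behind it; z points along the fingers, y is the direction in which the jaws open and shut (so a half turn about z gives the same grasp; the last joint's range is limited). The gripper opens to 88 mm and grips with 3 to 60 N. Pads are 20 mm wide; open, the fingers measure 115 mm over their backs; the gripper's body (75 mm by 178 mm) begins 61 mm behind the grasp point.
Start: joints at [1.159, 0.359, 1.51, -0, 1.272, -0.115], TCP at [0.175, 0.574, 0.223] pointing down, gripper open.
Joint ranges: [-2.97, 2.97], [-1.01, 2.36], [0.21, 2.38], [-0.96, 4.11], [0.2, 2.71], [-2.98, 2.98]. Speed limits (rad/s): [2.39, 2.39, 3.14, 3.14, 3.14, 3.14].

### API

Orientations are given as a 3x3 rotation matrix whose columns are the frame's x, y, z axes.
In Python, from plant import robot gives the robot as it stands. The module is installed in compiled form; this text tells all that it offers.
- The arm moves only by the shell command python3 -m pendant 'ROWS' [FORCE]. ROWS is JSON, a list of rows, each a list of 7 numbers: the shift along the tool's x, y, z in m, then the turn, a rotation vector about the tool's x, y, z in degrees, then the gripper's target within -1 to 1 (shut at 1, half-way at 0, fully open at -1). In form: [[dx, dy, dz, wx, wy, wz, grip], ...]. A call has 1 to 5 rows; each row shifts and turns the commanded pose from where the row before left it, along the tool's axes as they then stand; what a row does not reach is not made up. A row lasts 1/10 s, in which the tool goes at most 50 mm and 8.59 degrees, less where a joint would pass 70% of its speed; a pose out of reach is approached as far as the arm can. A call with a gripper value outside its range is refused whole. The fingers move at their own pace and stop on an object; FORCE is the grip in N (left out, the last holds). Time passes only in rows, so rows that do not move let the fingers close. It gives the time, the measured TCP pose, the force and the opening at its end, in the units of the state.
- robot.sense(): the state, without advancing time (a new reading comes with each control period).
- robot.get_image(name): name is "scene" or "top" or "wrist"; returns (picture, depth): 400x640x3 uint8, blue, green, red; 400x640 float32, m along the optical axis (not along the pixel's ray), 0 where there is no reading.
- robot.camera_info(name): a dict with "camera_matrix" (3x3 intrinsics, pixels), "R" (3x3) and "t" (3): a world point X has camera coordinates R X + t. Camera axes: x right, y down, z forward; pixel columns grow to the right and rows downward; lengths in m; the calibration is good to about 2 mm. A picture is of the moment at which its call begins: read the wrist's pose just before it. camera_info takes no time and is no camera call; for the wrist camera it gives the pose at the moment of the call.
- robot.sign_off(): hands the job in, once; it reports no verdict.
The state is a dict: "clock": time; "joint_pos": joint angles; "joint_vel": joint speeds; "joint_torque": joint torques, N m; "tool_pos": TCP position; "ee_rot": TCP orientation; "contact_force": force on the tool from outside, world axes, zero at the start; "ft_torque": the same for the moment, N m; "finger_gap": finger opening in m.
Only numpy, scipy, OpenCV 4.12 (cv2) and the standard library are available. Lean on these libraries where they do the work, as an engineer would, in place of code of your own. Each camera call takes 0.05 s, during which the arm holds its last target.

## Working session

There is one attempt and no reset: what is moved stays moved. The work goes in short steps, Python scripts to look and compute and a shell command to move; the robot and the scene stay as the last step left them, time stands still between calls to the robot, and variables do not carry over. Pictures are saved under pics/ and viewed, and the job is handed in when it is done.

```bash
mkdir -p pics; ls; python3 - <<'E'
from plant import robot
import cv2,numpy as np
s=robot.sense();print(s)
for n in("scene","top","wrist"):
    ci=robot.camera_info(n)
    im,d=robot.get_image(n);cv2.imwrite(f"pics/{n}0.png",im);np.savez(f"/tmp/{n}0.npz",im=im,d=d,K=ci["camera_matrix"],R=ci["R"],t=ci["t"])
    print(n,ci)
E
```

```text
pics
{'clock': 0.0, 'joint_pos': array([ 1.15887489e+00,  3.59493877e-01,  1.51143265e+00,  1.15964868e-05,
        1.27249610e+00, -1.15076082e-01]), 'joint_vel': array([-1.50332526e-03, -8.74130418e-04, -4.87603977e-04,  1.30330654e-03,
        4.95573504e-04, -2.60924695e-05]), 'joint_torque': array([-1.77974631e-03, -5.15370870e+01, -2.70729285e+01,  6.70382730e-02,
        3.49017105e-02, -1.75374039e-04]), 'tool_pos': array([0.17521346, 0.57312286, 0.22181614]), 'ee_rot': array([[-9.56262912e-01,  2.92507592e-01, -7.42823630e-04],
       [ 2.92508452e-01,  9.56261475e-01, -1.67246088e-03],
       [ 2.21126116e-04, -1.81659450e-03, -9.99998326e-01]]), 'contact_force': array([ 0.31932999,  0.37105192, -0.06664387]), 'ft_torque': array([-0.02105317, -0.01230293, -0.04888321]), 'finger_gap': 0.08806106303747968}
scene {'camera_matrix': array([[374.5174129 ,   0.        , 311.71699359],
       [  0.        , 374.5174129 , 195.5813195 ],
       [  0.        ,   0.        ,   1.        ]]), 'R': array([[ 0.40974213, -0.91214827, -0.00984505],
       [-0.55414972, -0.24032526, -0.79697
[... 217 characters left out ...]
 200.74125218],
       [  0.        ,   0.        ,   1.        ]]), 'R': array([[ 1.36197718e-04, -9.99886722e-01, -1.50507613e-02],
       [-9.82887752e-01,  2.63858042e-03, -1.84186603e-01],
       [ 1.84205451e-01,  1.48182947e-02, -9.82776053e-01]]), 't': array([4.52327708e-04, 5.18586457e-01, 1.36888208e+00])}
wrist {'camera_matrix': array([[309.89201235,   0.        , 313.21703827],
       [  0.        , 309.89201235, 203.51645291],
       [  0.        ,   0.        ,   1.        ]]), 'R': array([[ 0.29180862,  0.9564762 , -0.00100426],
       [ 0.92262532, -0.28120398,  0.26398267],
       [ 0.25221074, -0.07795898, -0.9645269 ]]), 't': array([-0.59956436, -0.03198995,  0.39058595])}
```

View pics/top0.png

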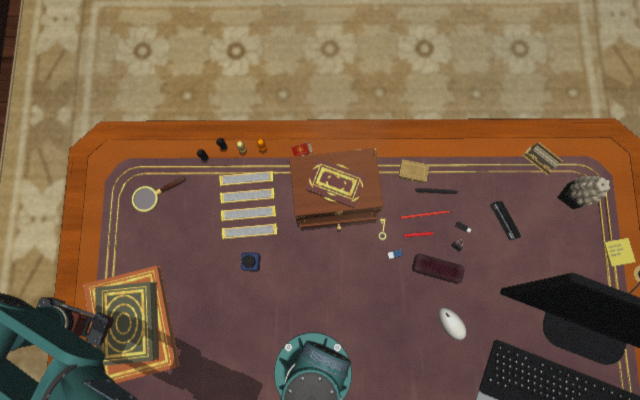

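View pics/scene0.png

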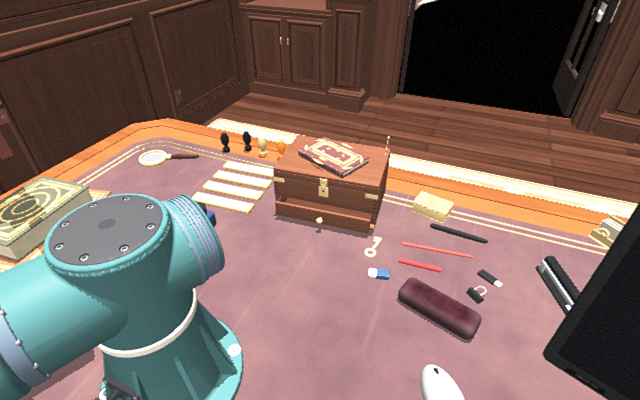

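View pics/wrist0.png

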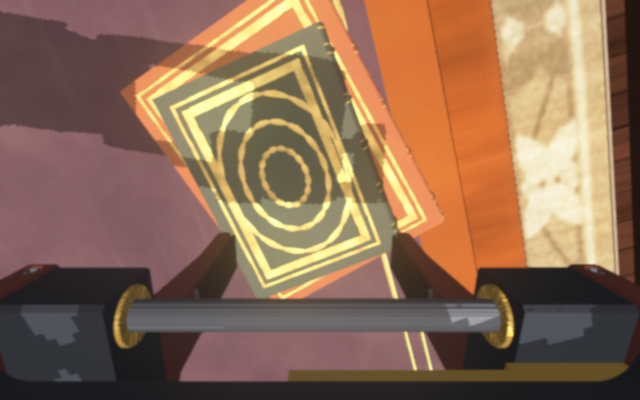

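```bash
cat > h.py <<'E'
import numpy as np,cv2
def load(n):
    z=np.load(f"/tmp/{n}.npz");return z["im"],z["d"],z["K"],z["R"],z["t"]
def toworld(uv,z,K,R,t):
    uv=np.atleast_2d(np.asarray(uv,float))
    r=(np.linalg.inv(K)@np.c_[uv,np.ones(len(uv))].T)
    r=(R.T@r).T; c=-R.T@t
    s=(z-c[2])/r[:,2]
    return c+s[:,None]*r
def topix(X,K,R,t):
    p=K@(R@np.asarray(X).T+t[:,None]);return (p[:2]/p[2]).T
E
python3 - <<'E'
from h import *
im,d,K,R,t=load("top0")
a=cv2.resize(im[130:280,190:300],None,fx=4,fy=4,interpolation=cv2.INTER_CUBIC)
b=cv2.resize(im[170:280,375:530],None,fx=5,fy=5,interpolation=cv2.INTER_CUBIC)
cv2.imwrite("pics/a.png",a);cv2.imwrite("pics/b.png",b)
E
```

```text
(no output)
```

View pics/a.png

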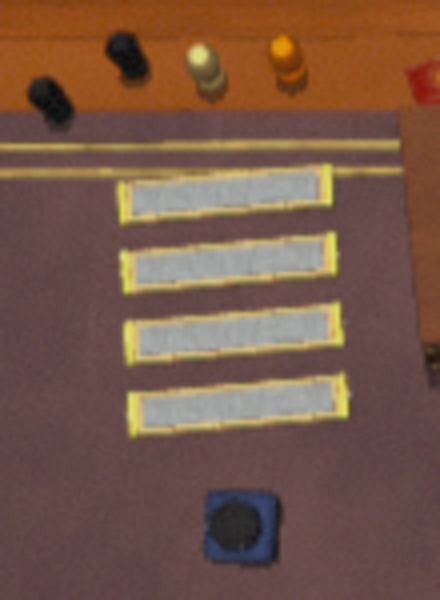

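View pics/b.png

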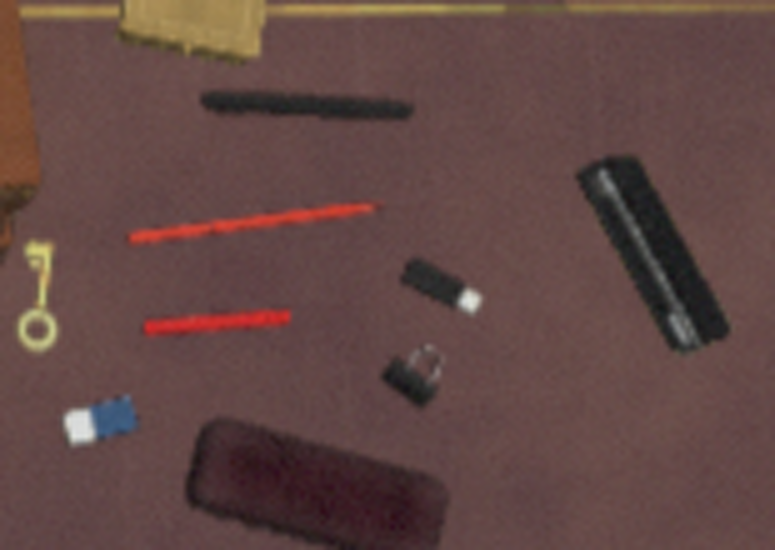

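The left crop shows four bars. The ink bottle is beyond the nearest bar (top view 250,261) and the brass seal beyond the farthest (241,147), with black look-alikes at (202,155) and (222,144) and an orange one at (261,144).

Candidates, from the right crop:
- **Eraser:** (394,254). Not the USB stick at (463,227).
- **Wax:** short red stick without a point at (419,234).
- **Pencil:** long pointed red stick at (427,214).
- **Pen:** black, at (437,191). Not the stapler at (505,220).

So the eraser goes on a, the wax on b, the pen on c and the pencil on d.

```bash
cat > meas.py <<'E'
from h import *
im,d,K,R,t=load("top0")
f=im.astype(int);B,G,Rr=f[...,0],f[...,1],f[...,2]
red=(Rr>150)&(G<90)&(B<90)
dark=(f.max(2)<60)
blue=((B>Rr+25)&(B>80))|((f.min(2)>150))
def comp(mask,win,z,name):
    u0,u1,v0,v1=win
    m=np.zeros_like(mask,np.uint8);m[v0:v1,u0:u1]=mask[v0:v1,u0:u1]
    n,l,st,c=cv2.connectedComponentsWithStats(m,connectivity=8)
    k=1+np.argmax(st[1:,4]);vv,uu=np.nonzero(l==k)
    X=toworld(np.c_[uu,vv],z,K,R,t)[:,:2].astype(np.float32)
    cen,wh,a=cv2.minAreaRect(X)
    mu=X.mean(0);w,V=np.linalg.eigh(np.cov((X-mu).T));ax=V[:,1]
    pr=(X-mu)@ax; mid=mu+ax*(pr.max()+pr.min())/2
    if ax[1]<0:ax=-ax
    print(name,len(uu),"rect",np.round(cen,4),np.round(wh,4),"mean",mu.round(4),"mid",mid.round(4),"len",np.ptp(pr).round(4),"axis ang",np.degrees(np.arctan2(ax[1],ax[0])).round(2), "maxdepthz", )
comp(blue,(380,408,244,264),.012,"eraser")
comp(red,(400,437,228,242),.008,"wax")
comp(red,(395,455,206,222),.005,"pencil")
comp(dark,(410,462,183,198),.010,"pen")
grey=(f.max(2)>120)
for n,v in zip("dcba",(179,197,214,232)): comp(grey,(212,282,v-9 if n!='d' else 172,v+8),.012,n)
comp((B>Rr+20),(238,264,248,275),.05,"ink")
brass=(G>110)&(Rr>120)&(B>80)
comp(brass,(232,251,138,158),.06,"seal")
u,v=np.meshgrid(np.arange(640),np.arange(400))
P=(np.linalg.inv(K)@np.stack([u*d,v*d,d]).reshape(3,-1)-t[:,None]);P=(R.T@P).T.reshape(400,640,3)
for p in [(394,254),(419,234),(437,191),(247,197),(250,261),(241,147),(241,143),(335,185),(335,160),(414,170),(439,268)]: print(p,P[p[1],p[0]].round(3))
sub=P[120:240,280:400].reshape(-1,3);hi=sub[sub[:,2]>.09];print(hi.min(0),hi.max(0))
E
python3 meas.py
```

```text
eraser 82 rect [ 0.3557 -0.2575] [0.0194 0.042 ] mean [ 0.3555 -0.2581] mid [ 0.3554 -0.2576] len 0.0421 axis ang 101.4 maxdepthz
wax 75 rect [ 0.4182 -0.3346] [0.008  0.0898] mean [ 0.4183 -0.3351] mid [ 0.4182 -0.3346] len 0.0898 axis ang 94.53 maxdepthz
pencil 90 rect [ 0.4826 -0.3588] [0.0062 0.1522] mean [ 0.4826 -0.3586] mid [ 0.4827 -0.3588] len 0.1522 axis ang 97.28 maxdepthz
pen 142 rect [ 0.5571 -0.3979] [0.1284 0.0126] mean [ 0.5571 -0.3982] mid [ 0.5571 -0.3979] len 0.1284 axis ang 86.75 maxdepthz
d 688 rect [0.598  0.2162] [0.226  0.0469] mean [0.6037 0.2244] mid [0.604  0.2155] len 0.2258 axis ang 91.86 maxdepthz
c 617 rect [0.5443 0.2136] [0.0384 0.178 ] mean [0.5437 0.2136] mid [0.5437 0.2136] len 0.178 axis ang 94.93 maxdepthz
b 631 rect [0.4861 0.2091] [0.0384 0.1775] mean [0.4857 0.2084] mid [0.4857 0.209 ] len 0.1775 axis ang 94.94 maxdepthz
a 639 rect [0.4281 0.2027] [0.0372 0.1794] mean [0.4279 0.203 ] mid [0.428  0.2027] len 0.1794 axis ang 95.07 maxdepthz
ink 151 rect [0.3309 0.1927] [0.0519 0.0487] mean [0.3304 0.1889] mid [0.3297 0.1891] len 0.0557 axis ang 166.25 maxdepthz
seal 21 rect [0.7032 0.2329] [0.0141 0.0138] mean [0.7035 0.2337] mid [0.703  0.2336] len 0.0171 axis ang 11.92 maxdepthz
(394, 254) [ 0.355 -0.256  0.011]
(419, 234) [ 0.418 -0.338  0.008]
(437, 191) [ 0.557 -0.401  0.01 ]
(247, 197) [0.538 0.212 0.015]
(250, 261) [0.33  0.189 0.066]
(241, 147) [0.691 0.227 0.062]
(241, 143) [0.701 0.226 0.072]
(335, 185) [ 0.544 -0.067  0.16 ]
(335, 160) [ 0.624 -0.069  0.142]
(414, 170) [ 0.619 -0.323  0.041]
(439, 268) [ 0.31  -0.389  0.032]
[ 0.25755667 -0.20705422  0.0901158 ] [0.66567812 0.06870156 1.44082802]
```

```bash
cat > plan.py <<'E'
# usage: plan.py x y z yawdeg nrows : suggest per-row shift in tool axes from current measured pose
import sys,numpy as np
from plant import robot
from scipy.spatial.transform import Rotation as Ro
x,y,z,yaw,n=map(float,sys.argv[1:6]);n=int(n)
s=robot.sense();p=s["tool_pos"];R=s["ee_rot"]
yw=np.radians(yaw);yt=np.array([np.cos(yw),np.sin(yw),0]);zt=np.array([0,0,-1.]);T=np.c_[np.cross(yt,zt),yt,zt]
rv=Ro.from_matrix(R.T@T).as_rotvec()
d=(np.array([x,y,z])-p)
print("cur",p.round(4),"yaw",np.degrees(np.arctan2(R[1,1],R[0,1])).round(2),"tilt",(R[:2,2]).round(4),"dist",np.linalg.norm(d).round(4),"rot",np.degrees(rv).round(2),"t",s["clock"],"gap",s["finger_gap"].round(4))
C=R
for i in range(n):
    print((C.T@d/n).round(4).tolist(),np.degrees(rv/n).round(2).tolist()); C=C@Ro.from_rotvec(rv/n).as_matrix()
E
python3 plan.py .40 .15 .25 30 10
python3 - <<'E'
import re
exec(open('meas.py').read().split("comp(blue")[0])
u,v=np.meshgrid(np.arange(640),np.arange(400))
P=(np.linalg.inv(K)@np.stack([u*d,v*d,d]).reshape(3,-1)-t[:,None]);P=(R.T@P).T.reshape(400,640,3)
for n,(u0,u1,v0,v1),h in [("box",(280,400,135,240),.07),("mon",(495,640,265,365),.03),("book",(80,180,262,380),.02)]:
    q=P[v0:v1,u0:u1].reshape(-1,3);q=q[(q[:,2]>h)&(q[:,2]<.8)];print(n,q.min(0).round(3),q.max(0).round(3))
E
```

```text
box [ 0.457 -0.207  0.07 ] [0.666 0.069 0.185]
mon [ 0.083 -0.934  0.072] [ 0.286 -0.548  0.448]
book [-0.017  0.297  0.02 ] [0.319 0.708 0.751]Traceback (most recent call last):
  File "plan.py", line 10, in <module>
    print("cur",p.round(4),"yaw",np.degrees(np.arctan2(R[1,1],R[0,1])).round(2),"tilt",(R[:2,2]).round(4),"dist",np.linalg.norm(d).round(4),"rot",np.degrees(rv).round(2),"t",s["clock"],"gap",s["finger_gap"].round(4))
                                                                                                                                                                                               ^^^^^^^^^^^^^^^^^^^^^
AttributeError: 'float' object has no attribute 'round'
```

```bash
sed -i 's/s\["finger_gap"\].round(4)/round(float(s["finger_gap"]),4)/' plan.py; python3 plan.py .40 .15 .25 30 10
```

```text
cur [0.1753 0.5733 0.222 ] yaw 73.0 tilt [-0.0006 -0.0013] dist 0.48 rot [-8.0e-02  2.0e-02  4.3e+01] t 0.15 gap 0.0877
[-0.0339, -0.0339, -0.0028] [-0.01, 0.0, 4.3]
[-0.0363, -0.0313, -0.0028] [-0.01, 0.0, 4.3]
[-0.0386, -0.0285, -0.0028] [-0.01, 0.0, 4.3]
[-0.0406, -0.0255, -0.0028] [-0.01, 0.0, 4.3]
[-0.0424, -0.0224, -0.0028] [-0.01, 0.0, 4.3]
[-0.0439, -0.0191, -0.0028] [-0.01, 0.0, 4.3]
[-0.0452, -0.0158, -0.0028] [-0.01, 0.0, 4.3]
[-0.0463, -0.0123, -0.0028] [-0.01, 0.0, 4.3]
[-0.0471, -0.0088, -0.0028] [-0.01, 0.0, 4.3]
[-0.0476, -0.0053, -0.0028] [-0.01, 0.0, 4.3]
```

```bash
python3 -m pendant '[[-0.034,-0.034,-0.003,0,0,4.3,-1],[-0.036,-0.031,-0.003,0,0,4.3,-1],[-0.039,-0.0285,-0.003,0,0,4.3,-1],[-0.041,-0.0255,-0.003,0,0,4.3,-1],[-0.042,-0.022,-0.003,0,0,4.3,-1]]' 15
python3 -m pendant '[[-0.044,-0.019,-0.003,0,0,4.3,-1],[-0.045,-0.016,-0.003,0,0,4.3,-1],[-0.046,-0.012,-0.003,0,0,4.3,-1],[-0.047,-0.009,-0.003,0,0,4.3,-1],[-0.0475,-0.005,-0.003,0,0,4.3,-1]]'
python3 plan.py .40 -.25 .25 11.4 9
```

```text
clock: 0.65
tool_pos: [0.2887, 0.3606, 0.2376]
ee_rot: [[-0.781, 0.625, -0.0], [0.625, 0.781, -0.0], [-0.0, -0.0, -1.0]]
contact_force: [1.0, 0.6, -0.5]
finger_gap: 0.0878
clock: 1.15
tool_pos: [0.4009, 0.1497, 0.2528]
ee_rot: [[-0.497, 0.868, 0.0], [0.868, 0.497, 0.0], [0.0, 0.0, -1.0]]
contact_force: [0.6, 0.9, -0.5]
finger_gap: 0.0881
cur [0.4009 0.1497 0.2528] yaw 29.82 tilt [0.0002 0.0001] dist 0.3998 rot [ 1.000e-02 -0.000e+00  1.842e+01] t 1.15 gap 0.0881
[-0.0385, -0.0222, 0.0003] [0.0, -0.0, 2.05]
[-0.0393, -0.0208, 0.0003] [0.0, -0.0, 2.05]
[-0.04, -0.0194, 0.0003] [0.0, -0.0, 2.05]
[-0.0406, -0.0179, 0.0003] [0.0, -0.0, 2.05]
[-0.0413, -0.0165, 0.0003] [0.0, -0.0, 2.05]
[-0.0418, -0.015, 0.0003] [0.0, -0.0, 2.05]
[-0.0423, -0.0135, 0.0003] [0.0, -0.0, 2.05]
[-0.0428, -0.012, 0.0003] [0.0, -0.0, 2.05]
[-0.0432, -0.0104, 0.0003] [0.0, -0.0, 2.05]
```

```bash
python3 -m pendant '[[-0.0385,-0.022,0,0,0,2,-1],[-0.039,-0.021,0,0,0,2,-1],[-0.04,-0.0195,0,0,0,2,-1],[-0.0405,-0.018,0,0,0,2,-1],[-0.041,-0.0165,0,0,0,2,-1]]'
python3 -m pendant '[[-0.042,-0.015,0,0,0,2,-1],[-0.042,-0.0135,0,0,0,2,-1],[-0.043,-0.012,0,0,0,2,-1],[-0.043,-0.0105,0,0,0,2,-1],[0,0,0,0,0,0.4,-1]]'
python3 - <<'E'
from plant import robot
import cv2,numpy as np
n="wrist";ci=robot.camera_info(n);s=robot.sense()
im,d=robot.get_image(n);cv2.imwrite(f"pics/{n}1.png",im);np.savez(f"/tmp/{n}1.npz",im=im,d=d,K=ci["camera_matrix"],R=ci["R"],t=ci["t"])
print(s["tool_pos"],"cam",-ci["R"].T@ci["t"])
E
```

```text
clock: 1.65
tool_pos: [0.4001, -0.0718, 0.2527]
ee_rot: [[-0.34, 0.94, 0.0], [0.94, 0.34, -0.0], [-0.0, 0.0, -1.0]]
contact_force: [0.4, -0.7, 0.1]
finger_gap: 0.0879
clock: 2.15
tool_pos: [0.4019, -0.253, 0.2527]
ee_rot: [[-0.196, 0.981, 0.001], [0.981, 0.196, -0.003], [-0.003, 0.0, -1.0]]
contact_force: [0.5, 0.6, -0.0]
finger_gap: 0.0879
[ 0.40192475 -0.25301548  0.25274812] cam [ 0.38733325 -0.18134411  0.41517949]
```

View pics/wrist1.png

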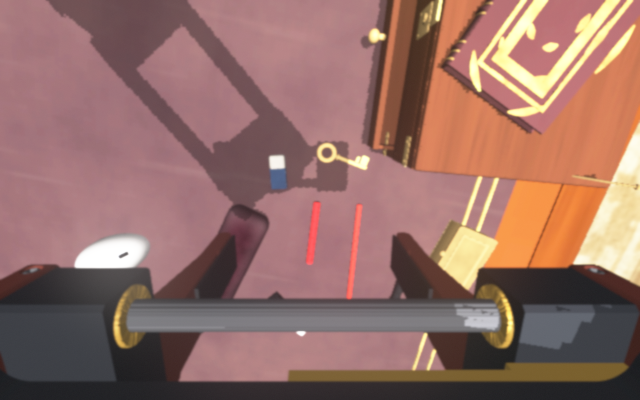

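The wrist view shows the eraser at (278,172), the wax at (314,232), and the pencil at (356,250), partly hidden by the gripper.

```bash
python3 - <<'E'
src=open('meas.py').read().split("comp(blue")[0].replace("top0","wrist1");exec(src)
blue=((B>Rr+15)&(B>50))|(f.min(2)>130)
red=(Rr>110)&(G<70)&(B<80)
comp(blue,(265,292,148,195),.012,"eraser")
comp(red,(300,325,195,272),.009,"wax")
comp(red,(342,366,200,298),.006,"pencil(part)")
E
python3 plan.py .3555 -.2578 .10 11.4 4
```

```text
eraser 529 rect [ 0.3546 -0.2575] [0.0206 0.0445] mean [ 0.3546 -0.2572] mid [ 0.3547 -0.2575] len 0.0446 axis ang 104.51 maxdepthz
cur [ 0.4014 -0.25    0.2524] yaw 11.33 tilt [-0.0002 -0.0003] dist 0.1594 rot [-0.01  0.01 -0.07] t 2.2 gap 0.0875
[0.0004, -0.0116, 0.0381] [-0.0, 0.0, -0.02]
[0.0004, -0.0116, 0.0381] [-0.0, 0.0, -0.02]
[0.0004, -0.0116, 0.0381] [-0.0, 0.0, -0.02]
[0.0004, -0.0116, 0.0381] [-0.0, 0.0, -0.02]Traceback (most recent call last):
  File "<stdin>", line 5, in <module>
  File "<string>", line 11, in comp
    return _wrapfunc(a, 'argmax', axis=axis, out=out, **kwds)
    return bound(*args, **kwds)
ValueError: attempt to get argmax of an empty sequence
```

```bash
python3 -m pendant '[[0,-0.012,0.035,0,0,-1,-1],[0,-0.012,0.04,0,0,-1,-1],[0,-0.011,0.04,0,0,-0.7,-1],[0,-0.011,0.04,0,0,0,-1],[0,0,0,0,0,0,-1]]'
python3 plan.py .355 -.2575 .004 14 4
```

```text
clock: 2.7
tool_pos: [0.3526, -0.2536, 0.0941]
ee_rot: [[-0.247, 0.969, -0.008], [0.969, 0.247, 0.008], [0.009, -0.006, -1.0]]
contact_force: [-0.9, 0.5, -0.2]
finger_gap: 0.088
cur [ 0.3526 -0.2536  0.0941] yaw 14.31 tilt [-0.0078  0.0077] dist 0.0902 rot [-0.32 -0.54  0.31] t 2.7 gap 0.088
[-0.0013, 0.0005, 0.0225] [-0.08, -0.13, 0.08]
[-0.0013, 0.0004, 0.0225] [-0.08, -0.13, 0.08]
[-0.0012, 0.0004, 0.0225] [-0.08, -0.13, 0.08]
[-0.0012, 0.0004, 0.0225] [-0.08, -0.13, 0.08]
```

```bash
python3 -m pendant '[[-0.001,0,0.022,0,0,0,-1],[-0.001,0.0005,0.022,0,0,0,-1],[-0.001,0.0005,0.022,0,0,0,-1],[0,0,0,0,0,0,-1],[0,0,0,0,0,0,-1]]'
python3 plan.py .355 -.2575 .004 14 2
```

```text
clock: 3.2
tool_pos: [0.3593, -0.2606, 0.0329]
ee_rot: [[-0.248, 0.969, 0.0], [0.969, 0.248, -0.0], [-0.001, 0.0, -1.0]]
contact_force: [0.7, -0.7, 0.4]
finger_gap: 0.0878
cur [ 0.3593 -0.2606  0.0329] yaw 14.34 tilt [ 0.0005 -0.0004] dist 0.0294 rot [0.02 0.03 0.34] t 3.2 gap 0.0878
[0.002, -0.0017, 0.0145] [0.01, 0.01, 0.17]
[0.002, -0.0017, 0.0145] [0.01, 0.01, 0.17]
```

```bash
python3 -m pendant '[[0.002,-0.002,0.014,0,0,0.3,-1],[0.002,-0.0015,0.0145,0,0,0,-1],[0,0,0,0,0,0,-1],[0,0,0,0,0,0,-1]]'
python3 plan.py .355 -.2575 .003 14 1
```

```text
clock: 3.6
tool_pos: [0.3547, -0.2581, 0.0044]
ee_rot: [[-0.242, 0.97, 0.001], [0.97, 0.242, -0.001], [-0.001, 0.001, -1.0]]
contact_force: [-0.5, -0.1, 0.3]
finger_gap: 0.0878
cur [ 0.3547 -0.2581  0.0044] yaw 14.01 tilt [ 0.0009 -0.001 ] dist 0.0015 rot [0.04 0.07 0.01] t 3.6 gap 0.0878
[0.0005, 0.0004, 0.0014] [0.04, 0.07, 0.01]
```

```bash
python3 -m pendant '[[0.0005,0,0.001,0,0,0,0.2],[0,0,0,0,0,0,1],[0,0,0,0,0,0,1],[0,0,0,0,0,0,1],[0,0,0,0,0,0,1]]' 15
python3 -m pendant '[[0,0,0,0,0,0,1],[0,0,0,0,0,0,1],[0,0,0,0,0,0,1]]'
```

```text
clock: 4.1
tool_pos: [0.354, -0.2573, 0.0023]
ee_rot: [[-0.242, 0.97, 0.0], [0.97, 0.242, -0.0], [-0.0, 0.0, -1.0]]
contact_force: [-0.1, 0.3, -0.6]
finger_gap: 0.0512
clock: 4.4
tool_pos: [0.3538, -0.2572, 0.0021]
ee_rot: [[-0.242, 0.97, -0.0], [0.97, 0.242, 0.0], [0.0, -0.0, -1.0]]
contact_force: [-0.4, -0.1, -0.1]
finger_gap: 0.0278
```

```bash
python3 -m pendant '[[0,0,0,0,0,0,1],[0,0,0,0,0,0,1],[0,0,0,0,0,0,1]]'
python3 -m pendant '[[0,0,-0.02,0,0,0,1],[0,0,-0.04,0,0,0,1],[0,0,-0.05,0,0,0,1],[0,0,-0.05,0,0,0,1],[0,0,-0.05,0,0,0,1]]'
python3 -m pendant '[[0,0,-0.05,0,0,0,1],[0,0,0,0,0,0,1],[0,0,0,0,0,0,1]]'
python3 plan.py .42 -.05 .26 14 5
```

```text
clock: 4.7
tool_pos: [0.3539, -0.2572, 0.0022]
ee_rot: [[-0.242, 0.97, -0.0], [0.97, 0.242, -0.0], [-0.0, -0.0, -1.0]]
contact_force: [-0.1, 0.6, 0.3]
finger_gap: 0.0202
clock: 5.2
tool_pos: [0.3534, -0.2567, 0.2142]
ee_rot: [[-0.242, 0.97, -0.0], [0.97, 0.242, 0.0], [0.0, -0.0, -1.0]]
contact_force: [1.4, -0.4, -0.2]
finger_gap: 0.0207
clock: 5.5
tool_pos: [0.3543, -0.2575, 0.2631]
ee_rot: [[-0.242, 0.97, 0.002], [0.97, 0.242, -0.002], [-0.003, 0.001, -1.0]]
contact_force: [-0.5, 0.5, -0.6]
finger_gap: 0.0205
cur [ 0.3543 -0.2575  0.2631] yaw 14.0 tilt [ 0.002  -0.0022] dist 0.2177 rot [ 0.08  0.15 -0.  ] t 5.5 gap 0.0205
[0.0371, 0.0228, 0.0006] [0.02, 0.03, -0.0]
[0.0371, 0.0228, 0.0006] [0.02, 0.03, -0.0]
[0.0371, 0.0228, 0.0006] [0.02, 0.03, -0.0]
[0.0371, 0.0228, 0.0006] [0.02, 0.03, -0.0]
[0.0371, 0.0228, 0.0006] [0.02, 0.03, -0.0]
```

```bash
python3 -m pendant '[[0.037,0.023,0,0,0,0,1],[0.037,0.023,0,0,0,0,1],[0.037,0.023,0,0,0,0,1],[0.037,0.023,0,0,0,0,1],[0.037,0.023,0,0,0,0,1]]'
python3 plan.py .428 .2028 .26 5 6
```

```text
clock: 6.0
tool_pos: [0.4193, -0.0478, 0.2597]
ee_rot: [[-0.241, 0.97, -0.005], [0.97, 0.241, 0.001], [0.002, -0.004, -1.0]]
contact_force: [1.5, -0.9, 0.0]
finger_gap: 0.0201
cur [ 0.4193 -0.0478  0.2597] yaw 13.97 tilt [-0.0045  0.0011] dist 0.2507 rot [-0.25 -0.11  8.97] t 6.0 gap 0.0201
[0.0402, 0.0115, -0.0] [-0.04, -0.02, 1.49]
[0.0405, 0.0104, -0.0] [-0.04, -0.02, 1.49]
[0.0407, 0.0094, -0.0] [-0.04, -0.02, 1.49]
[0.041, 0.0083, -0.0] [-0.04, -0.02, 1.49]
[0.0412, 0.0072, -0.0] [-0.04, -0.02, 1.49]
[0.0413, 0.0062, -0.0] [-0.04, -0.02, 1.49]
```

```bash
python3 -m pendant '[[0.04,0.0115,0,0,0,1.5,1],[0.0405,0.0105,0,0,0,1.5,1],[0.041,0.0095,0,0,0,1.5,1],[0.041,0.008,0,0,0,1.5,1],[0,0,0,0,0,3,1]]'
python3 -m pendant '[[0,0,0,0,0,0,1],[0,0,0,0,0,0,1]]'
cat > snap.py <<'E'
import sys
from plant import robot
import cv2,numpy as np
n,tag=sys.argv[1:3];ci=robot.camera_info(n);s=robot.sense()
im,d=robot.get_image(n);cv2.imwrite(f"pics/{tag}.png",im);np.savez(f"/tmp/{tag}.npz",im=im,d=d,K=ci["camera_matrix"],R=ci["R"],t=ci["t"])
E
python3 snap.py wrist wrist2
```

```text
clock: 6.5
tool_pos: [0.4243, 0.1215, 0.2595]
ee_rot: [[-0.091, 0.996, -0.005], [0.996, 0.091, 0.001], [0.002, -0.005, -1.0]]
contact_force: [0.4, -0.7, -0.8]
finger_gap: 0.0202
clock: 6.7
tool_pos: [0.4251, 0.117, 0.2604]
ee_rot: [[-0.089, 0.996, -0.004], [0.996, 0.089, -0.001], [-0.0, -0.004, -1.0]]
contact_force: [0.3, 0.4, -0.1]
finger_gap: 0.0203
```

View pics/wrist2.png

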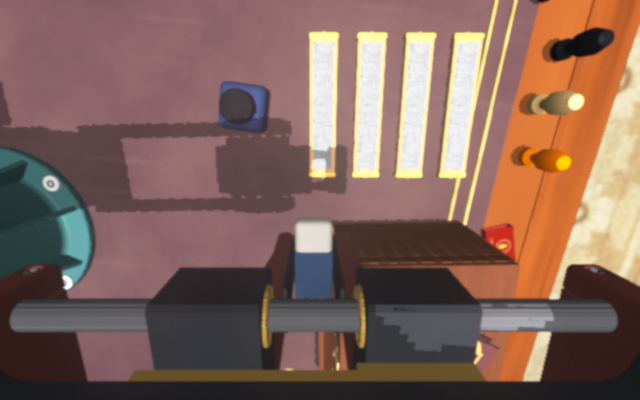

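The eraser is held at (314,258). The bars a to d are at (323,105), (370,105), (416,105) and (461,105), and the ink bottle at (243,105) is beside bar a.

```bash
python3 - <<'E'
src=open('meas.py').read().split("comp(blue")[0].replace("top0","wrist2");exec(src)
g=(f.max(2)>120)
ks=[("a",305,343),("b",351,390),("c",394,438),("d",439,486)]
g[:, 484:]=False
for n,u0,u1 in ks: comp(g,(u0,u1,25,183),.012,n)
cv2.imwrite("pics/m.png",(g*255).astype(np.uint8))
E
```

```text
a 5537 rect [0.4298 0.2035] [0.0484 0.1884] mean [0.428  0.2134] mid [0.4288 0.2034] len 0.1884 axis ang 94.99 maxdepthz
b 6162 rect [0.4896 0.2082] [0.0512 0.1914] mean [0.4875 0.212 ] mid [0.4881 0.2079] len 0.1923 axis ang 98.09 maxdepthz
c 6951 rect [0.5472 0.2133] [0.0578 0.194 ] mean [0.5448 0.2171] mid [0.5455 0.213 ] len 0.1954 axis ang 100.55 maxdepthz
d 7040 rect [0.6046 0.2185] [0.0588 0.1968] mean [0.6022 0.2219] mid [0.603  0.2181] len 0.1984 axis ang 102.88 maxdepthz
```

```bash
python3 - <<'E'
src=open('meas.py').read().split("comp(blue")[0].replace("top0","wrist2");exec(src)
g=((G-(Rr+B)/2>-5)&(f.max(2)>110)).astype(np.uint8)
g=cv2.morphologyEx(g,cv2.MORPH_CLOSE,np.ones((5,5)))>0
ks=[("a",303,343),("b",350,390),("c",394,438),("d",439,486)]
for n,u0,u1 in ks: comp(g,(u0,u1,25,183),.012,n)
cv2.imwrite("pics/m.png",(g*255).astype(np.uint8))
E
```

```text
a 4141 rect [0.4283 0.2029] [0.0376 0.1765] mean [0.4277 0.2079] mid [0.4281 0.2028] len 0.1766 axis ang 94.92 maxdepthz
b 4148 rect [0.4856 0.2074] [0.0377 0.1754] mean [0.4854 0.2124] mid [0.4858 0.2075] len 0.1754 axis ang 94.93 maxdepthz
c 4234 rect [0.5434 0.2119] [0.0384 0.1767] mean [0.5427 0.217 ] mid [0.5431 0.2119] len 0.1767 axis ang 94.91 maxdepthz
d 4632 rect [0.6037 0.2146] [0.0438 0.182 ] mean [0.6012 0.2243] mid [0.6019 0.2146] len 0.1822 axis ang 94.07 maxdepthz
```

View pics/m.png

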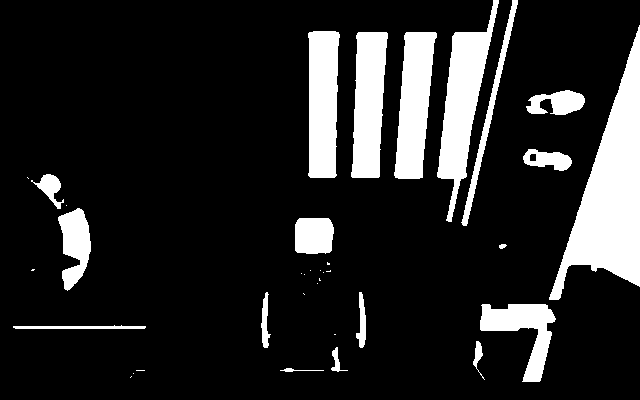

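```bash
python3 plan.py .4281 .2028 .08 5 4
```

```text
cur [0.4255 0.1167 0.2608] yaw 5.02 tilt [-0.0028 -0.0007] dist 0.2003 rot [-0.17  0.02  0.02] t 6.75 gap 0.0203
[0.0214, 0.0027, 0.0452] [-0.04, 0.01, 0.0]
[0.0214, 0.0026, 0.0452] [-0.04, 0.01, 0.0]
[0.0214, 0.0026, 0.0452] [-0.04, 0.01, 0.0]
[0.0214, 0.0026, 0.0452] [-0.04, 0.01, 0.0]
```

```bash
python3 -m pendant '[[0.0215,0.0025,0.045,0,0,0,1],[0.0215,0.0025,0.045,0,0,0,1],[0.0215,0.0025,0.045,0,0,0,1],[0.0215,0.0025,0.045,0,0,0,1],[0,0,0,0,0,0,1]]'
python3 -m pendant '[[0,0,0.02,0,0,0,1],[0,0,0.01,0,0,0,1],[0,0,0,0,0,0,1],[0,0,0,0,0,0,1],[0,0,0,0,0,0,1]]'
python3 plan.py .4281 .2028 .0145 5 2
```

```text
clock: 7.25
tool_pos: [0.4247, 0.203, 0.0768]
ee_rot: [[-0.088, 0.996, -0.011], [0.996, 0.088, -0.003], [-0.002, -0.011, -1.0]]
contact_force: [-1.4, -0.8, 0.6]
finger_gap: 0.0207
clock: 7.75
tool_pos: [0.4298, 0.2037, 0.0535]
ee_rot: [[-0.086, 0.996, 0.002], [0.996, 0.086, 0.001], [0.0, 0.002, -1.0]]
contact_force: [0.7, 0.1, -0.6]
finger_gap: 0.0204
cur [0.4298 0.2037 0.0535] yaw 4.96 tilt [0.0021 0.0006] dist 0.039 rot [ 0.13 -0.02 -0.04] t 7.75 gap 0.0204
[-0.0004, -0.001, 0.0195] [0.06, -0.01, -0.02]
[-0.0004, -0.0009, 0.0195] [0.06, -0.01, -0.02]
```

```bash
python3 -m pendant '[[0,-0.001,0.018,0,0,0,1],[0,-0.001,0.015,0,0,0,1],[0,0,0,0,0,0,1],[0,0,0,0,0,0,1],[0,0,0,0,0,0,1]]'
python3 plan.py .4281 .2028 .0145 5 1
```

```text
clock: 8.25
tool_pos: [0.4277, 0.2039, 0.0201]
ee_rot: [[-0.087, 0.996, 0.002], [0.996, 0.087, 0.0], [0.0, 0.002, -1.0]]
contact_force: [1.1, 0.7, -0.4]
finger_gap: 0.0203
cur [0.4277 0.2039 0.0201] yaw 5.0 tilt [0.0016 0.0004] dist 0.0057 rot [ 0.09 -0.02 -0.  ] t 8.25 gap 0.0203
[-0.0012, 0.0003, 0.0056] [0.09, -0.02, -0.0]
```

Lower the last 5 mm and open part-way (gap about 32 mm).

```bash
python3 -m pendant '[[-0.001,0,0.004,0,0,0,1],[0,0,0.0015,0,0,0,1],[0,0,0,0,0,0,1],[0,0,0,0,0,0,1]]'
python3 -m pendant '[[0,0,0,0,0,0,0.25],[0,0,0,0,0,0,0.25],[0,0,0,0,0,0,0.25],[0,0,0,0,0,0,0.25]]'
python3 -m pendant '[[0,0,-0.02,0,0,0,0.25],[0,0,-0.04,0,0,0,0.25],[0,0,-0.05,0,0,0,0.1],[0,0,-0.05,0,0,0,0],[0,0,-0.05,0,0,0,0]]'
python3 plan.py .42 -.05 .25 5 6
```

```text
clock: 8.65
tool_pos: [0.4273, 0.2027, 0.014]
ee_rot: [[-0.087, 0.996, 0.001], [0.996, 0.087, 0.0], [-0.0, 0.001, -1.0]]
contact_force: [-1.1, -1.1, 4.9]
finger_gap: 0.0204
clock: 9.05
tool_pos: [0.4268, 0.2027, 0.0135]
ee_rot: [[-0.087, 0.996, -0.0], [0.996, 0.087, -0.0], [-0.0, -0.0, -1.0]]
contact_force: [-0.5, 0.1, -0.2]
finger_gap: 0.0328
clock: 9.55
tool_pos: [0.4263, 0.2025, 0.2256]
ee_rot: [[-0.087, 0.996, -0.0], [0.996, 0.087, -0.0], [-0.0, -0.0, -1.0]]
contact_force: [0.8, -0.0, 0.4]
finger_gap: 0.0439
cur [0.4263 0.2025 0.2256] yaw 4.99 tilt [-0.0005 -0.0002] dist 0.2538 rot [-0.03  0.01 -0.01] t 9.55 gap 0.0439
[-0.0418, -0.0047, -0.0041] [-0.0, 0.0, -0.0]
[-0.0418, -0.0047, -0.0041] [-0.0, 0.0, -0.0]
[-0.0418, -0.0047, -0.0041] [-0.0, 0.0, -0.0]
[-0.0418, -0.0047, -0.0041] [-0.0, 0.0, -0.0]
[-0.0418, -0.0047, -0.0041] [-0.0, 0.0, -0.0]
[-0.0418, -0.0047, -0.0041] [-0.0, 0.0, -0.0]
```

```bash
python3 -m pendant '[[-0.0485,-0.004,-0.008,0,0,0,0],[-0.0485,-0.005,-0.008,0,0,0,0],[-0.0485,-0.005,-0.008,0,0,0,0],[-0.0485,-0.005,0,0,0,0,0],[-0.0485,-0.005,0,0,0,0,0]]'
python3 -m pendant '[[-0.0485,-0.005,0,0,0,0,0],[-0.0485,-0.005,0,0,0,0,0],[-0.0485,-0.005,0,0,0,0,0],[-0.0485,-0.005,0,0,0,0,0],[-0.0485,-0.005,0,0,0,0,0]]'
python3 -m pendant '[[-0.0485,-0.005,0,0,0,0,0],[0,0,0,0,0,0,0],[0,0,0,0,0,0,0],[0,0,0,0,0,0,0]]'
python3 snap.py wrist wrist3
```

```text
clock: 10.05
tool_pos: [0.4238, -0.0427, 0.2481]
ee_rot: [[-0.088, 0.996, 0.001], [0.996, 0.088, -0.0], [-0.0, 0.001, -1.0]]
contact_force: [0.9, 0.0, 0.1]
finger_gap: 0.0437
clock: 10.55
tool_pos: [0.4197, -0.2866, 0.2476]
ee_rot: [[-0.087, 0.996, -0.0], [0.996, 0.087, 0.0], [0.0, -0.0, -1.0]]
contact_force: [0.1, -0.7, 0.4]
finger_gap: 0.0439
clock: 10.95
tool_pos: [0.4192, -0.332, 0.2473]
ee_rot: [[-0.087, 0.996, -0.001], [0.996, 0.087, 0.001], [0.002, -0.001, -1.0]]
contact_force: [0.3, -0.5, 0.3]
finger_gap: 0.0441
```

View pics/wrist3.png

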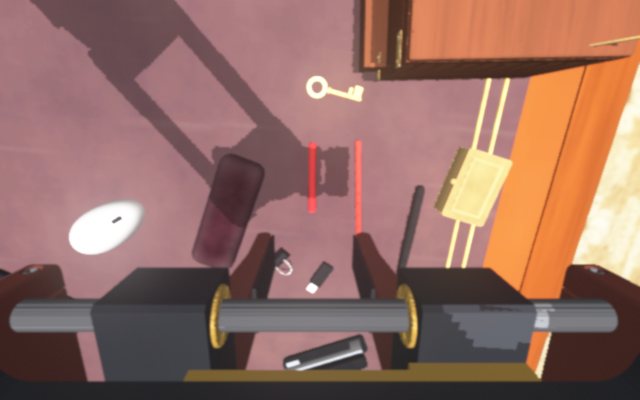

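The wax is at (312,178) beneath the tool. The pencil is at (358,190) with its lower end hidden, and the pen at (411,228). The eraser spot is empty.

```bash
python3 - <<'E'
src=open('meas.py').read().split("comp(blue")[0].replace("top0","wrist3");exec(src)
red=(Rr-np.maximum(G,B)>45)&(Rr>80)
comp(red,(300,325,130,225),.009,"wax")
comp(red,(345,370,130,230),.006,"pencil(part)")
E
python3 plan.py .418 -.3348 .04 4.5 5
```

```text
wax 1167 rect [ 0.4179 -0.3353] [0.0305 0.1252] mean [ 0.418 -0.325] mid [ 0.4192 -0.3351] len 0.126 axis ang 97.16 maxdepthz
pencil(part) 2093 rect [ 0.4768 -0.3343] [0.0326 0.1348] mean [ 0.479  -0.3298] mid [ 0.4797 -0.3339] len 0.1352 axis ang 98.53 maxdepthz
cur [ 0.4194 -0.3317  0.2474] yaw 5.06 tilt [-0.0007  0.0011] dist 0.2075 rot [-0.03 -0.07  0.56] t 11.0 gap 0.0437
[-0.0006, -0.0003, 0.0415] [-0.01, -0.01, 0.11]
[-0.0006, -0.0003, 0.0415] [-0.01, -0.01, 0.11]
[-0.0006, -0.0003, 0.0415] [-0.01, -0.01, 0.11]
[-0.0006, -0.0003, 0.0415] [-0.01, -0.01, 0.11]
[-0.0006, -0.0003, 0.0415] [-0.01, -0.01, 0.11]
```

```bash
python3 - <<'E'
src=open('meas.py').read().split("comp(blue")[0].replace("top0","wrist3");exec(src)
for p in [(312,150),(312,180),(312,205),(320,180),(303,150),(358,160)]:print(p,im[p[1],p[0]])
for thr in (.6,.7):
    red=(f.max(2)-f.min(2)>thr*f.max(2))&(Rr==f.max(2))
    comp(red,(298,327,130,225),.009,"wax")
    comp(red,(345,370,130,230),.006,"pencil(part)")
E
```

```text
(312, 150) [ 72  72 226]
(312, 180) [ 70  68 223]
(312, 205) [101  98 255]
(320, 180) [ 91  86 124]
(303, 150) [ 86  84 118]
(358, 160) [113 131 255]
wax 459 rect [ 0.4174 -0.3334] [0.0081 0.0889] mean [ 0.4171 -0.3324] mid [ 0.4172 -0.3334] len 0.0889 axis ang 94.79 maxdepthz
pencil(part) 14 rect [ 0.4809 -0.3634] [0.0027 0.0112] mean [ 0.4802 -0.3636] mid [ 0.4802 -0.3634] len 0.0112 axis ang 98.84 maxdepthz
wax 2 rect [ 0.4171 -0.3469] [0.0014 0.    ] mean [ 0.4171 -0.3469] mid [ 0.4171 -0.3469] len 0.0014 axis ang 94.95 maxdepthzTraceback (most recent call last):
  File "<stdin>", line 6, in <module>
  File "<string>", line 11, in comp
    return _wrapfunc(a, 'argmax', axis=axis, out=out, **kwds)
    return bound(*args, **kwds)
ValueError: attempt to get argmax of an empty sequence
```

```bash
python3 - <<'E'
src=open('meas.py').read().split("comp(blue")[0].replace("top0","wrist3");exec(src)
red=(Rr-G>75)&(Rr-B>75)
comp(red,(298,327,130,225),.009,"wax")
comp(red,(345,370,130,230),.006,"pencil(part)")
E
```

```text
wax 552 rect [ 0.4175 -0.3342] [0.0108 0.093 ] mean [ 0.4172 -0.3343] mid [ 0.4172 -0.3342] len 0.0931 axis ang 94.62 maxdepthz
pencil(part) 628 rect [ 0.4794 -0.3403] [0.0083 0.121 ] mean [ 0.4791 -0.339 ] mid [ 0.4793 -0.3403] len 0.1211 axis ang 97.24 maxdepthz
```

```bash
python3 -m pendant '[[-0.0006,-0.0004,0.045,0,0,0.4,0],[-0.0006,-0.0004,0.045,0,0,0,0],[-0.0006,-0.0004,0.045,0,0,0,0],[-0.0006,-0.0004,0.045,0,0,0,0],[0,0,0.02,0,0,0,0]]'
python3 -m pendant '[[0,0,0.01,0,0,0,0],[0,0,0,0,0,0,0],[0,0,0,0,0,0,0],[0,0,0,0,0,0,0]]'
python3 plan.py .4177 -.3344 .0030 4.6 2
```

```text
clock: 11.5
tool_pos: [0.4166, -0.3324, 0.0446]
ee_rot: [[-0.082, 0.997, -0.004], [0.997, 0.082, 0.004], [0.004, -0.003, -1.0]]
contact_force: [0.7, -0.2, -0.4]
finger_gap: 0.0436
clock: 11.9
tool_pos: [0.4193, -0.3367, 0.0393]
ee_rot: [[-0.081, 0.997, 0.002], [0.997, 0.081, -0.002], [-0.002, 0.002, -1.0]]
contact_force: [-0.4, 0.1, 0.4]
finger_gap: 0.0438
cur [ 0.4193 -0.3367  0.0393] yaw 4.62 tilt [ 0.0021 -0.0023] dist 0.0364 rot [0.11 0.14 0.02] t 11.9 gap 0.0438
[0.0013, -0.0007, 0.0181] [0.06, 0.07, 0.01]
[0.0012, -0.0007, 0.0181] [0.06, 0.07, 0.01]
```

```bash
python3 -m pendant '[[0.001,-0.0005,0.018,0,0,0,0],[0.001,-0.0005,0.017,0,0,0,0],[0,0,0,0,0,0,0],[0,0,0,0,0,0,0]]'
python3 plan.py .4177 -.3344 .0028 4.6 1
```

```text
clock: 12.3
tool_pos: [0.4174, -0.3345, 0.0036]
ee_rot: [[-0.08, 0.997, 0.001], [0.997, 0.08, -0.001], [-0.001, 0.001, -1.0]]
contact_force: [-0.5, -0.9, -0.5]
finger_gap: 0.0443
cur [ 0.4174 -0.3345  0.0036] yaw 4.59 tilt [ 0.0006 -0.0008] dist 0.0009 rot [ 0.03  0.05 -0.01] t 12.3 gap 0.0443
[0.0, 0.0003, 0.0008] [0.03, 0.05, -0.01]
```

```bash
python3 -m pendant '[[0,0,0.001,0,0,0,1],[0,0,0,0,0,0,1],[0,0,0,0,0,0,1],[0,0,0,0,0,0,1],[0,0,0,0,0,0,1]]' 15
python3 -m pendant '[[0,0,0,0,0,0,1],[0,0,0,0,0,0,1],[0,0,0,0,0,0,1]]'
python3 plan.py .4177 -.3344 .25 5 5
```

```text
clock: 12.8
tool_pos: [0.4171, -0.3342, 0.0019]
ee_rot: [[-0.08, 0.997, 0.0], [0.997, 0.08, -0.0], [-0.0, 0.0, -1.0]]
contact_force: [-0.3, 0.4, 3.1]
finger_gap: 0.0097
clock: 13.1
tool_pos: [0.4171, -0.3342, 0.0019]
ee_rot: [[-0.08, 0.997, 0.0], [0.997, 0.08, -0.0], [-0.0, 0.0, -1.0]]
contact_force: [-0.7, 0.7, 3.8]
finger_gap: 0.0098
cur [ 0.4171 -0.3342  0.0019] yaw 4.59 tilt [ 0.0002 -0.0003] dist 0.2481 rot [ 0.01  0.02 -0.41] t 13.1 gap 0.0098
[-0.0001, 0.0001, -0.0496] [0.0, 0.0, -0.08]
[-0.0001, 0.0001, -0.0496] [0.0, 0.0, -0.08]
[-0.0001, 0.0001, -0.0496] [0.0, 0.0, -0.08]
[-0.0001, 0.0001, -0.0496] [0.0, 0.0, -0.08]
[-0.0001, 0.0001, -0.0496] [0.0, 0.0, -0.08]
```

```bash
python3 -m pendant '[[0,0,-0.02,0,0,0,1],[0,0,-0.04,0,0,0,1],[0,0,-0.05,0,0,0,1],[0,0,-0.05,0,0,0,1],[0,0,-0.05,0,0,0,1]]'
python3 -m pendant '[[0,0,-0.04,0,0,-0.4,1],[0,0,0,0,0,0,1]]'
python3 plan.py .4857 .208 .25 4.95 12
```

```text
clock: 13.6
tool_pos: [0.4166, -0.3335, 0.2133]
ee_rot: [[-0.08, 0.997, -0.001], [0.997, 0.08, 0.001], [0.001, -0.001, -1.0]]
contact_force: [1.2, -1.6, -0.1]
finger_gap: 0.0101
clock: 13.8
tool_pos: [0.4196, -0.3367, 0.2576]
ee_rot: [[-0.087, 0.996, 0.008], [0.996, 0.087, -0.008], [-0.009, 0.007, -1.0]]
contact_force: [0.4, -0.4, 0.1]
finger_gap: 0.01
cur [ 0.4196 -0.3367  0.2576] yaw 5.01 tilt [ 0.0076 -0.008 ] dist 0.5487 rot [0.4  0.5  0.06] t 13.8 gap 0.01
[0.0447, 0.0094, 0.0003] [0.03, 0.04, 0.01]
[0.0447, 0.0094, 0.0003] [0.03, 0.04, 0.01]
[0.0447, 0.0094, 0.0004] [0.03, 0.04, 0.01]
[0.0447, 0.0094, 0.0004] [0.03, 0.04, 0.01]
[0.0447, 0.0094, 0.0004] [0.03, 0.04, 0.01]
[0.0447, 0.0094, 0.0004] [0.03, 0.04, 0.01]
[0.0447, 0.0094, 0.0005] [0.03, 0.04, 0.01]
[0.0447, 0.0094, 0.0005] [0.03, 0.04, 0.01]
[0.0447, 0.0094, 0.0005] [0.03, 0.04, 0.01]
[0.0447, 0.0094, 0.0006] [0.03, 0.04, 0.01]
[0.0447, 0.0094, 0.0006] [0.03, 0.04, 0.01]
[0.0447, 0.0094, 0.0006] [0.03, 0.04, 0.01]
```

```bash
python3 -m pendant '[[0.0445,0.0095,0,0,0,0,1],[0.0445,0.0095,0,0,0,0,1],[0.0445,0.0095,0,0,0,0,1],[0.0445,0.0095,0,0,0,0,1],[0.0445,0.0095,0,0,0,0,1]]'
python3 -m pendant '[[0.0445,0.0095,0,0,0,0,1],[0.0445,0.0095,0,0,0,0,1],[0.0445,0.0095,0,0,0,0,1],[0.0445,0.0095,0,0,0,0,1],[0.0445,0.0095,0,0,0,0,1]]'
python3 -m pendant '[[0.0445,0.0095,0,0,0,0,1],[0.0445,0.0095,0,0,0,0,1],[0,0,0,0,0,0,1],[0,0,0,0,0,0,1]]'
python3 plan.py .4857 .208 .06 4.95 4;python3 snap.py wrist wrist4
```

```text
clock: 14.3
tool_pos: [0.4441, -0.1063, 0.2505]
ee_rot: [[-0.086, 0.996, -0.002], [0.996, 0.086, 0.001], [0.001, -0.002, -1.0]]
contact_force: [0.5, 0.4, -0.8]
finger_gap: 0.01
clock: 14.8
tool_pos: [0.4721, 0.1193, 0.2505]
ee_rot: [[-0.087, 0.996, -0.002], [0.996, 0.087, -0.0], [-0.0, -0.002, -1.0]]
contact_force: [1.1, -0.6, -0.1]
finger_gap: 0.0098
clock: 15.2
tool_pos: [0.4832, 0.2084, 0.2502]
ee_rot: [[-0.09, 0.996, -0.002], [0.996, 0.09, -0.001], [-0.001, -0.002, -1.0]]
contact_force: [-0.2, -0.6, 0.0]
finger_gap: 0.0096
cur [0.4832 0.2084 0.2502] yaw 5.14 tilt [-0.0024 -0.0012] dist 0.1902 rot [-0.14  0.06  0.19] t 15.2 gap 0.0096
[-0.0001, 0.0007, 0.0476] [-0.04, 0.01, 0.05]
[-0.0001, 0.0007, 0.0476] [-0.04, 0.01, 0.05]
[-0.0001, 0.0007, 0.0476] [-0.04, 0.01, 0.05]
[-0.0001, 0.0007, 0.0476] [-0.04, 0.01, 0.05]
```

View pics/wrist4.png

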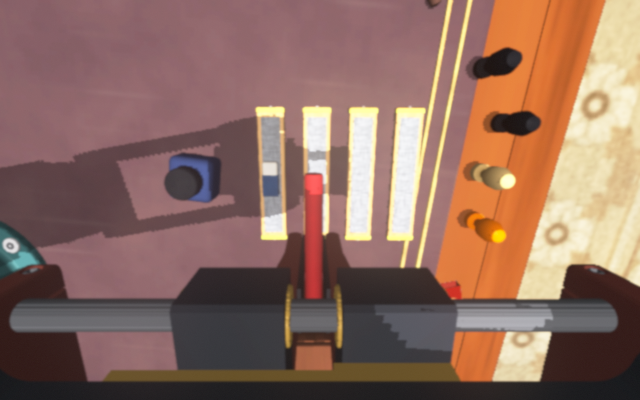

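The eraser lies on bar a at (270,178). The wax is held straight at (314,235) and the brass seal is upright at (494,177). Next I lower the wax.

```bash
python3 -m pendant '[[0,0.0005,0.048,0,0,0.2,1],[0,0.0005,0.048,0,0,0,1],[0,0.0005,0.048,0,0,0,1],[0,0.0005,0.045,0,0,0,1],[0,0,0.01,0,0,0,1]]'
python3 -m pendant '[[0,0,0,0,0,0,1],[0,0,0,0,0,0,1],[0,0,0,0,0,0,1],[0,0,0,0,0,0,1]]'
python3 plan.py .4857 .208 .0145 4.95 2
```

```text
clock: 15.75
tool_pos: [0.4821, 0.2051, 0.0485]
ee_rot: [[-0.081, 0.997, -0.009], [0.997, 0.081, -0.003], [-0.002, -0.009, -1.0]]
contact_force: [-0.5, -0.3, -0.9]
finger_gap: 0.0103
clock: 16.15
tool_pos: [0.4876, 0.2083, 0.0546]
ee_rot: [[-0.084, 0.996, 0.004], [0.997, 0.084, 0.001], [0.001, 0.004, -1.0]]
contact_force: [0.4, -0.1, -1.1]
finger_gap: 0.0101
cur [0.4876 0.2083 0.0546] yaw 4.79 tilt [0.0036 0.0009] dist 0.0402 rot [ 0.21 -0.03 -0.16] t 16.15 gap 0.0101
[-0.0001, -0.0011, 0.02] [0.1, -0.02, -0.08]
[-0.0001, -0.001, 0.0201] [0.1, -0.02, -0.08]
```

```bash
python3 -m pendant '[[0,-0.001,0.02,0,0,-0.15,1],[0,-0.0005,0.014,0,0,0,1],[0,0,0,0,0,0,1],[0,0,0,0,0,0,1],[0,0,0,0,0,0,1]]'
python3 plan.py .4857 .208 .0145 4.95 1
```

```text
clock: 16.65
tool_pos: [0.4855, 0.2081, 0.0197]
ee_rot: [[-0.086, 0.996, 0.002], [0.996, 0.086, 0.0], [0.0, 0.002, -1.0]]
contact_force: [-0.1, 0.9, 0.6]
finger_gap: 0.01
cur [0.4855 0.2081 0.0197] yaw 4.95 tilt [0.0018 0.0004] dist 0.0052 rot [ 0.1  -0.01  0.  ] t 16.65 gap 0.01
[-0.0002, 0.0002, 0.0052] [0.1, -0.01, 0.0]
```

```bash
python3 -m pendant '[[0,0.0006,0.004,0,0,0,1],[0,0,0.0008,0,0,0,1],[0,0,0,0,0,0,1],[0,0,0,0,0,0,1]]'
python3 -m pendant '[[0,0,0,0,0,0,0.5],[0,0,0,0,0,0,0.5],[0,0,0,0,0,0,0.5],[0,0,0,0,0,0,0.5]]'
python3 -m pendant '[[0,0,-0.02,0,0,0,0.5],[0,0,-0.04,0,0,0,0.5],[0,0,-0.05,0,0,0,0.3],[0,0,-0.05,0,0,0,0],[0,0,-0.05,0,0,0,0]]'
python3 plan.py .4857 -.362 .25 7.3 12
```

```text
clock: 17.05
tool_pos: [0.4853, 0.2079, 0.0139]
ee_rot: [[-0.086, 0.996, 0.0], [0.996, 0.086, -0.0], [-0.0, 0.0, -1.0]]
contact_force: [0.9, -0.3, 0.2]
finger_gap: 0.0099
clock: 17.45
tool_pos: [0.4851, 0.2079, 0.0138]
ee_rot: [[-0.086, 0.996, -0.0], [0.996, 0.086, -0.0], [-0.0, -0.0, -1.0]]
contact_force: [-0.1, 0.7, 0.2]
finger_gap: 0.0219
clock: 17.95
tool_pos: [0.4846, 0.2078, 0.2258]
ee_rot: [[-0.086, 0.996, -0.0], [0.996, 0.086, -0.0], [-0.0, -0.0, -1.0]]
contact_force: [0.5, 0.6, 0.1]
finger_gap: 0.042
cur [0.4846 0.2078 0.2258] yaw 4.95 tilt [-0.0004 -0.0002] dist 0.5703 rot [-0.02  0.01 -2.35] t 17.95 gap 0.042
[-0.0473, -0.004, -0.002] [-0.0, 0.0, -0.2]
[-0.0473, -0.0042, -0.002] [-0.0, 0.0, -0.2]
[-0.0473, -0.0043, -0.002] [-0.0, 0.0, -0.2]
[-0.0473, -0.0045, -0.002] [-0.0, 0.0, -0.2]
[-0.0473, -0.0046, -0.002] [-0.0, 0.0, -0.2]
[-0.0472, -0.0048, -0.002] [-0.0, 0.0, -0.2]
[-0.0472, -0.005, -0.002] [-0.0, 0.0, -0.2]
[-0.0472, -0.0051, -0.002] [-0.0, 0.0, -0.2]
[-0.0472, -0.0053, -0.002] [-0.0, 0.0, -0.2]
[-0.0472, -0.0055, -0.002] [-0.0, 0.0, -0.2]
[-0.0471, -0.0056, -0.002] [-0.0, 0.0, -0.2]
[-0.0471, -0.0058, -0.002] [-0.0, 0.0, -0.2]
```

```bash
python3 -m pendant '[[-0.047,-0.004,-0.01,0,0,-0.2,0],[-0.0475,-0.004,-0.01,0,0,-0.2,0],[-0.0475,-0.0045,-0.005,0,0,-0.2,0],[-0.0475,-0.0045,0,0,0,-0.2,0],[-0.0475,-0.0045,0,0,0,-0.2,0]]'
python3 -m pendant '[[-0.0475,-0.005,0,0,0,-0.2,0],[-0.0475,-0.005,0,0,0,-0.2,0],[-0.0475,-0.005,0,0,0,-0.2,0],[-0.0475,-0.0055,0,0,0,-0.2,0],[-0.0475,-0.0055,0,0,0,-0.2,0]]'
python3 -m pendant '[[-0.0475,-0.0055,0,0,0,-0.2,0],[-0.0475,-0.006,0,0,0,-0.2,0],[-0.0475,-0.006,0,0,0,0,0],[0,0,0,0,0,0,0],[0,0,0,0,0,0,0]]'
python3 -m pendant '[[0,0,0,0,0,0,0]]'
python3 snap.py wrist wrist5
```

```text
clock: 18.45
tool_pos: [0.4855, -0.0318, 0.2493]
ee_rot: [[-0.104, 0.995, 0.001], [0.995, 0.104, -0.0], [-0.0, 0.001, -1.0]]
contact_force: [1.2, -0.4, 0.7]
finger_gap: 0.044
clock: 18.95
tool_pos: [0.4857, -0.2709, 0.2489]
ee_rot: [[-0.121, 0.993, 0.0], [0.993, 0.121, 0.0], [0.0, 0.0, -1.0]]
contact_force: [1.4, -0.0, 0.4]
finger_gap: 0.0437
clock: 19.45
tool_pos: [0.4861, -0.4131, 0.2482]
ee_rot: [[-0.126, 0.992, -0.001], [0.992, 0.126, 0.001], [0.001, -0.001, -1.0]]
contact_force: [-0.4, 0.4, -1.0]
finger_gap: 0.0438
clock: 19.55
tool_pos: [0.4864, -0.4111, 0.2486]
ee_rot: [[-0.128, 0.992, -0.001], [0.992, 0.128, 0.001], [0.001, -0.001, -1.0]]
contact_force: [0.0, -0.3, -0.4]
finger_gap: 0.0439
```

View pics/wrist5.png

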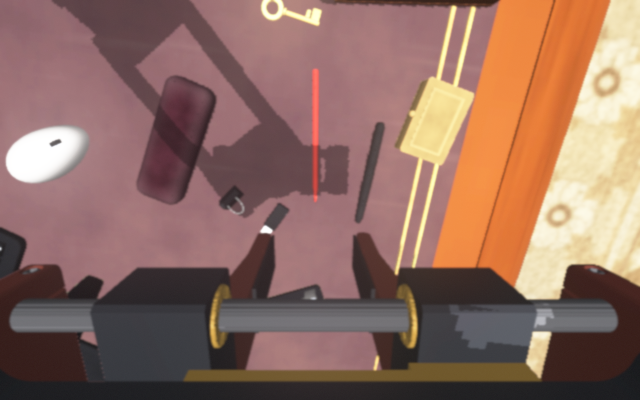

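The pencil is fully visible from (316,70) to (317,202), and the pen from (380,123) to (360,221).

```bash
python3 - <<'E'
src=open('meas.py').read().split("comp(blue")[0].replace("top0","wrist5");exec(src)
red=(Rr-G>60)&(Rr-B>60)
comp(red,(300,332,60,215),.005,"pencil")
red=(Rr-G>75)&(Rr-B>75)
comp(red,(300,332,60,215),.005,"pencil")
for th in (50,65):
  dk=f.max(2)<th
  comp(dk,(352,390,112,232),.009,"pen")
E
```

```text
pencil 904 rect [ 0.4826 -0.363 ] [0.0088 0.1684] mean [ 0.4808 -0.3533] mid [ 0.482 -0.363] len 0.1684 axis ang 97.01 maxdepthz
pencil 807 rect [ 0.482  -0.3623] [0.0077 0.167 ] mean [ 0.4806 -0.3523] mid [ 0.4819 -0.3623] len 0.167 axis ang 97.45 maxdepthzTraceback (most recent call last):
  File "<stdin>", line 8, in <module>
  File "<string>", line 11, in comp
    return _wrapfunc(a, 'argmax', axis=axis, out=out, **kwds)
    return bound(*args, **kwds)
ValueError: attempt to get argmax of an empty sequence
```

```bash
python3 plan.py .4822 -.363 .04 7.3 5
python3 - <<'E'
src=open('meas.py').read().split("comp(blue")[0].replace("top0","wrist5");exec(src)
print(im[160,371],im[160,380],im[200,365],im[130,379])
for th in (75,85):
  dk=f.max(2)<th
  comp(dk,(352,390,112,232),.009,"pen")
E
```

```text
cur [ 0.4865 -0.4109  0.2488] yaw 7.4 tilt [-0.0005  0.001 ] dist 0.2143 rot [-0.02 -0.06  0.1 ] t 19.6 gap 0.0439
[0.0096, 0.0004, 0.0418] [-0.0, -0.01, 0.02]
[0.0096, 0.0004, 0.0418] [-0.0, -0.01, 0.02]
[0.0096, 0.0004, 0.0418] [-0.0, -0.01, 0.02]
[0.0096, 0.0004, 0.0418] [-0.0, -0.01, 0.02]
[0.0096, 0.0004, 0.0418] [-0.0, -0.01, 0.02]
[70 70 80] [124 123 168] [73 73 85] [73 74 84]
pen 23 rect [ 0.5542 -0.3847] [0.0238 0.0016] mean [ 0.5544 -0.3836] mid [ 0.5543 -0.3847] len 0.0238 axis ang 87.01 maxdepthz
pen 603 rect [ 0.5568 -0.399 ] [0.1316 0.0104] mean [ 0.5565 -0.3977] mid [ 0.5564 -0.399 ] len 0.1316 axis ang 87.48 maxdepthz
```

```bash
python3 -m pendant '[[0.0096,0.0004,0.042,0,0,0,0],[0.0096,0.0004,0.042,0,0,0,0],[0.0096,0.0004,0.042,0,0,0,0],[0.0096,0.0004,0.042,0,0,0,0],[0.0096,0.0004,0.04,0,0,0,0]]'
python3 -m pendant '[[0,0,0,0,0,0,0],[0,0,0,0,0,0,0],[0,0,0,0,0,0,0],[0,0,0,0,0,0,0]]'
python3 plan.py .4822 -.363 .0030 7.3 2
```

```text
clock: 20.1
tool_pos: [0.4826, -0.3625, 0.04]
ee_rot: [[-0.13, 0.992, 0.0], [0.992, 0.13, -0.0], [-0.0, 0.0, -1.0]]
contact_force: [0.6, -0.2, 0.2]
finger_gap: 0.044
clock: 20.5
tool_pos: [0.4842, -0.3664, 0.0435]
ee_rot: [[-0.128, 0.992, 0.003], [0.992, 0.128, -0.003], [-0.004, 0.003, -1.0]]
contact_force: [0.4, 0.3, 0.3]
finger_gap: 0.0438
cur [ 0.4842 -0.3664  0.0435] yaw 7.35 tilt [ 0.0035 -0.0035] dist 0.0407 rot [0.17 0.22 0.05] t 20.5 gap 0.0438
[0.0019, -0.0008, 0.0202] [0.09, 0.11, 0.02]
[0.0018, -0.0008, 0.0202] [0.09, 0.11, 0.02]
```

```bash
python3 -m pendant '[[0.0015,-0.0005,0.019,0,0,0,0],[0.001,-0.0005,0.018,0,0,0,0],[0,0,0,0,0,0,0],[0,0,0,0,0,0,0]]'
python3 plan.py .4822 -.363 .0025 7.3 1
```

```text
clock: 20.9
tool_pos: [0.4817, -0.3631, 0.005]
ee_rot: [[-0.128, 0.992, 0.001], [0.992, 0.128, -0.001], [-0.001, 0.001, -1.0]]
contact_force: [0.3, -0.5, -0.0]
finger_gap: 0.0441
cur [ 0.4817 -0.3631  0.005 ] yaw 7.33 tilt [ 0.001  -0.0011] dist 0.0026 rot [0.05 0.07 0.03] t 20.9 gap 0.0441
[0.0, 0.0005, 0.0025] [0.05, 0.07, 0.03]
```

```bash
python3 -m pendant '[[0,0.0005,0.0023,0,0,0,0.5],[0,0,0,0,0,0,0.6],[0,0,0,0,0,0,1],[0,0,0,0,0,0,1],[0,0,0,0,0,0,1]]' 12
python3 -m pendant '[[0,0,0,0,0,0,1],[0,0,0,0,0,0,1],[0,0,0,0,0,0,1]]'
python3 -m pendant '[[0,0,-0.02,0,0,0,1],[0,0,-0.04,0,0,0,1],[0,0,-0.05,0,0,0,1],[0,0,-0.05,0,0,0,1],[0,0,-0.05,0,0,0,1]]'
python3 -m pendant '[[0,0,-0.045,0,0,0,1],[0,0,0,0,0,0,1],[0,0,0,0,0,0,1]]'
python3 plan.py .601 .218 .25 4.95 13
```

```text
clock: 21.4
tool_pos: [0.4817, -0.3623, 0.0018]
ee_rot: [[-0.128, 0.992, 0.0], [0.992, 0.128, -0.0], [-0.0, 0.0, -1.0]]
contact_force: [0.6, -0.6, -0.3]
finger_gap: 0.0075
clock: 21.7
tool_pos: [0.4818, -0.3623, 0.0018]
ee_rot: [[-0.128, 0.992, 0.0], [0.992, 0.128, -0.0], [-0.0, 0.0, -1.0]]
contact_force: [-0.7, -0.4, 3.6]
finger_gap: 0.0071
clock: 22.2
tool_pos: [0.4812, -0.3619, 0.2133]
ee_rot: [[-0.128, 0.992, -0.001], [0.992, 0.128, 0.0], [0.0, -0.0, -1.0]]
contact_force: [0.3, -0.3, 0.1]
finger_gap: 0.0069
clock: 22.5
tool_pos: [0.482, -0.3625, 0.2575]
ee_rot: [[-0.128, 0.992, 0.002], [0.992, 0.128, -0.002], [-0.002, 0.001, -1.0]]
contact_force: [-0.0, 0.1, 0.6]
finger_gap: 0.007
cur [ 0.482  -0.3625  0.2575] yaw 7.35 tilt [ 0.0016 -0.0017] dist 0.5927 rot [0.08 0.11 2.4 ] t 22.5 gap 0.007
[0.0431, 0.0148, 0.0005] [0.01, 0.01, 0.18]
[0.0432, 0.0146, 0.0005] [0.01, 0.01, 0.18]
[0.0432, 0.0145, 0.0005] [0.01, 0.01, 0.18]
[0.0433, 0.0144, 0.0005] [0.01, 0.01, 0.18]
[0.0433, 0.0142, 0.0005] [0.01, 0.01, 0.18]
[0.0434, 0.0141, 0.0005] [0.01, 0.01, 0.18]
[0.0434, 0.014, 0.0005] [0.01, 0.01, 0.18]
[0.0434, 0.0138, 0.0005] [0.01, 0.01, 0.18]
[0.0435, 0.0137, 0.0006] [0.01, 0.01, 0.18]
[0.0435, 0.0135, 0.0006] [0.01, 0.01, 0.18]
[0.0436, 0.0134, 0.0006] [0.01, 0.01, 0.18]
[0.0436, 0.0133, 0.0006] [0.01, 0.01, 0.18]
[0.0437, 0.0131, 0.0006] [0.01, 0.01, 0.18]
```

```bash
python3 -m pendant '[[0.043,0.015,0,0,0,0.2,1],[0.043,0.0145,0,0,0,0.2,1],[0.043,0.0145,0,0,0,0.2,1],[0.0435,0.0145,0,0,0,0.2,1],[0.0435,0.014,0,0,0,0.2,1]]'
python3 -m pendant '[[0.0435,0.014,0,0,0,0.2,1],[0.0435,0.014,0,0,0,0.2,1],[0.0435,0.014,0,0,0,0.2,1],[0.0435,0.0135,0,0,0,0.2,1],[0.0435,0.0135,0,0,0,0.2,1]]'
python3 -m pendant '[[0.0435,0.0135,0,0,0,0.2,1],[0.0435,0.0135,0,0,0,0.2,1],[0.0435,0.013,0,0,0,0,1],[0,0,0,0,0,0,1],[0,0,0,0,0,0,1]]'
python3 plan.py .601 .218 .06 4.95 4;python3 snap.py wrist wrist6
```

```text
clock: 23.0
tool_pos: [0.526, -0.1368, 0.2538]
ee_rot: [[-0.11, 0.994, -0.004], [0.994, 0.11, 0.002], [0.002, -0.004, -1.0]]
contact_force: [0.6, -0.5, -0.2]
finger_gap: 0.0068
clock: 23.5
tool_pos: [0.572, 0.0863, 0.2537]
ee_rot: [[-0.093, 0.996, -0.005], [0.996, 0.093, -0.0], [0.0, -0.005, -1.0]]
contact_force: [0.5, -0.9, 1.4]
finger_gap: 0.0071
clock: 24.0
tool_pos: [0.6002, 0.2184, 0.2536]
ee_rot: [[-0.089, 0.996, -0.005], [0.996, 0.089, -0.002], [-0.001, -0.005, -1.0]]
contact_force: [-0.4, 0.1, -0.3]
finger_gap: 0.007
cur [0.6002 0.2184 0.2536] yaw 5.08 tilt [-0.0048 -0.0018] dist 0.1936 rot [-0.28  0.08  0.13] t 24.0 gap 0.007
[-0.0001, 0.0004, 0.0484] [-0.07, 0.02, 0.03]
[-0.0001, 0.0004, 0.0484] [-0.07, 0.02, 0.03]
[-0.0001, 0.0003, 0.0484] [-0.07, 0.02, 0.03]
[-0.0001, 0.0002, 0.0484] [-0.07, 0.02, 0.03]
```

View pics/wrist6.png

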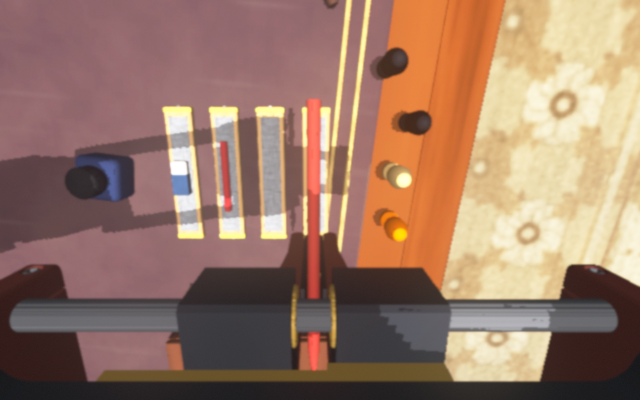

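The eraser at (180,178) is on bar a and the wax at (227,176) on bar b. The pencil is held straight over bar d at (314,170), and the seal is standing at (400,176).

```bash
python3 - <<'E'
src=open('meas.py').read().split("comp(blue")[0].replace("top0","wrist6");exec(src)
red=(Rr-G>50)&(Rr-B>50)
comp(red,(212,240,115,232),.021,"wax")
er=(B>Rr+20)|(f.min(2)>215)
comp((B>Rr+25),(168,192,158,202),.024,"eraser blue")
E
python3 -m pendant '[[0,0.0003,0.048,0,0,0.1,1],[0,0.0003,0.048,0,0,0,1],[0,0.0003,0.048,0,0,0,1],[0,0,0.045,0,0,0,1],[0,0,0.008,0,0,0,1]]'
python3 -m pendant '[[0,0,0,0,0,0,1],[0,0,0,0,0,0,1],[0,0,0,0,0,0,1],[0,0,0,0,0,0,1]]'
python3 plan.py .601 .218 .0145 4.95 2
```

```text
wax 511 rect [0.4859 0.2077] [0.0099 0.0917] mean [0.4856 0.2086] mid [0.4857 0.2077] len 0.0917 axis ang 95.02 maxdepthz
eraser blue 329 rect [0.4284 0.1925] [0.021  0.0264] mean [0.4283 0.193 ] mid [0.4283 0.1925] len 0.0264 axis ang 95.06 maxdepthz
clock: 24.55
tool_pos: [0.5974, 0.2148, 0.0538]
ee_rot: [[-0.082, 0.997, -0.011], [0.997, 0.082, -0.003], [-0.002, -0.012, -1.0]]
contact_force: [-1.2, -0.2, -0.1]
finger_gap: 0.007
clock: 24.95
tool_pos: [0.6043, 0.2183, 0.0619]
ee_rot: [[-0.084, 0.996, 0.004], [0.996, 0.084, 0.001], [0.001, 0.004, -1.0]]
contact_force: [0.8, 0.6, -0.7]
finger_gap: 0.0073
cur [0.6043 0.2183 0.0619] yaw 4.84 tilt [0.0039 0.0008] dist 0.0475 rot [ 0.23 -0.03 -0.11] t 24.95 gap 0.0073
[-0.0, -0.0018, 0.0237] [0.11, -0.01, -0.05]
[-0.0, -0.0017, 0.0237] [0.11, -0.01, -0.05]
```

```bash
python3 -m pendant '[[0.0003,-0.001,0.022,0,0,-0.1,1],[0,-0.0005,0.018,0,0,0,1],[0,0,0,0,0,0,1],[0,0,0,0,0,0,1],[0,0,0,0,0,0,1]]'
python3 plan.py .601 .2185 .014 4.95 1
```

```text
clock: 25.45
tool_pos: [0.6023, 0.2186, 0.021]
ee_rot: [[-0.086, 0.996, 0.002], [0.996, 0.086, 0.0], [0.0, 0.002, -1.0]]
contact_force: [0.0, 0.1, -0.7]
finger_gap: 0.0072
cur [0.6023 0.2186 0.021 ] yaw 4.95 tilt [0.0022 0.0005] dist 0.0071 rot [ 0.13 -0.02  0.  ] t 25.45 gap 0.0072
[0.0001, -0.0013, 0.007] [0.13, -0.02, 0.0]
```

```bash
python3 -m pendant '[[0,-0.0006,0.005,0,0,0,1],[0,0,0.0015,0,0,0,1],[0,0,0,0,0,0,1],[0,0,0,0,0,0,1]]'
python3 plan.py .601 .2185 .0138 4.95 1
```

```text
clock: 25.85
tool_pos: [0.6009, 0.2183, 0.0136]
ee_rot: [[-0.086, 0.996, 0.001], [0.996, 0.086, 0.0], [0.0, 0.001, -1.0]]
contact_force: [-1.4, 0.4, 5.5]
finger_gap: 0.0069
cur [0.6009 0.2183 0.0136] yaw 4.94 tilt [0.0008 0.0001] dist 0.0003 rot [ 0.04 -0.   -0.01] t 25.85 gap 0.0069
[0.0002, 0.0001, -0.0002] [0.04, -0.0, -0.01]
```

Open to about 20 mm, lift, then go to the pen.

```bash
python3 -m pendant '[[0,0,0,0,0,0,0.55],[0,0,0,0,0,0,0.55],[0,0,0,0,0,0,0.55],[0,0,0,0,0,0,0.55]]'
python3 -m pendant '[[0,0,-0.02,0,0,0,0.55],[0,0,-0.04,0,0,0,0.55],[0,0,-0.05,0,0,0,0.3],[0,0,-0.05,0,0,0,0],[0,0,-0.05,0,0,0,0]]'
python3 plan.py .559 -.405 .25 -2.8 13
```

```text
clock: 26.25
tool_pos: [0.6004, 0.2181, 0.0128]
ee_rot: [[-0.086, 0.996, -0.0], [0.996, 0.086, -0.0], [-0.0, -0.0, -1.0]]
contact_force: [-0.2, -0.3, -0.5]
finger_gap: 0.0195
clock: 26.75
tool_pos: [0.6001, 0.218, 0.2248]
ee_rot: [[-0.086, 0.996, -0.001], [0.996, 0.086, -0.0], [-0.0, -0.001, -1.0]]
contact_force: [0.9, 0.2, 0.6]
finger_gap: 0.0402
cur [0.6001 0.218  0.2248] yaw 4.95 tilt [-0.0005 -0.0002] dist 0.6249 rot [-0.03  0.01  7.75] t 26.75 gap 0.0402
[-0.0475, -0.0073, -0.0019] [-0.0, 0.0, 0.6]
[-0.0475, -0.0068, -0.0019] [-0.0, 0.0, 0.6]
[-0.0476, -0.0063, -0.0019] [-0.0, 0.0, 0.6]
[-0.0477, -0.0058, -0.0019] [-0.0, 0.0, 0.6]
[-0.0477, -0.0053, -0.0019] [-0.0, 0.0, 0.6]
[-0.0478, -0.0048, -0.0019] [-0.0, 0.0, 0.6]
[-0.0478, -0.0043, -0.0019] [-0.0, 0.0, 0.6]
[-0.0479, -0.0038, -0.0019] [-0.0, 0.0, 0.6]
[-0.0479, -0.0033, -0.0019] [-0.0, 0.0, 0.6]
[-0.0479, -0.0028, -0.0019] [-0.0, 0.0, 0.6]
[-0.048, -0.0023, -0.0019] [-0.0, 0.0, 0.6]
[-0.048, -0.0018, -0.0019] [-0.0, 0.0, 0.6]
[-0.048, -0.0013, -0.0019] [-0.0, 0.0, 0.6]
```

```bash
python3 -m pendant '[[-0.0475,-0.0075,-0.01,0,0,0.6,0],[-0.0475,-0.007,-0.01,0,0,0.6,0],[-0.0475,-0.0065,-0.005,0,0,0.6,0],[-0.0475,-0.006,0,0,0,0.6,0],[-0.0475,-0.0055,0,0,0,0.6,0]]'
python3 -m pendant '[[-0.048,-0.005,0,0,0,0.6,0],[-0.048,-0.0045,0,0,0,0.6,0],[-0.048,-0.004,0,0,0,0.6,0],[-0.048,-0.0035,0,0,0,0.6,0],[-0.048,-0.003,0,0,0,0.6,0]]'
python3 -m pendant '[[-0.048,-0.0025,0,0,0,0.6,0],[-0.048,-0.002,0,0,0,0.6,0],[-0.048,-0.0015,0,0,0,0.6,0],[0,0,0,0,0,0,0],[0,0,0,0,0,0,0]]'
python3 -m pendant '[[0,0,0,0,0,0,0]]'
python3 snap.py wrist wrist7
```

```text
clock: 27.25
tool_pos: [0.5833, -0.0227, 0.2484]
ee_rot: [[-0.034, 0.999, 0.001], [0.999, 0.034, -0.0], [-0.0, 0.001, -1.0]]
contact_force: [0.0, 0.3, 0.2]
finger_gap: 0.0434
clock: 27.75
tool_pos: [0.5662, -0.2631, 0.248]
ee_rot: [[0.019, 1.0, -0.0], [1.0, -0.019, 0.0], [0.0, -0.0, -1.0]]
contact_force: [0.8, -1.0, 0.3]
finger_gap: 0.044
clock: 28.25
tool_pos: [0.556, -0.4057, 0.2474]
ee_rot: [[0.052, 0.999, -0.001], [0.999, -0.052, 0.001], [0.001, -0.001, -1.0]]
contact_force: [-0.7, 0.7, -0.8]
finger_gap: 0.0435
clock: 28.35
tool_pos: [0.5565, -0.4036, 0.2478]
ee_rot: [[0.049, 0.999, -0.001], [0.999, -0.049, 0.001], [0.001, -0.001, -1.0]]
contact_force: [-0.4, 0.3, -0.0]
finger_gap: 0.0439
```

View pics/wrist7.png

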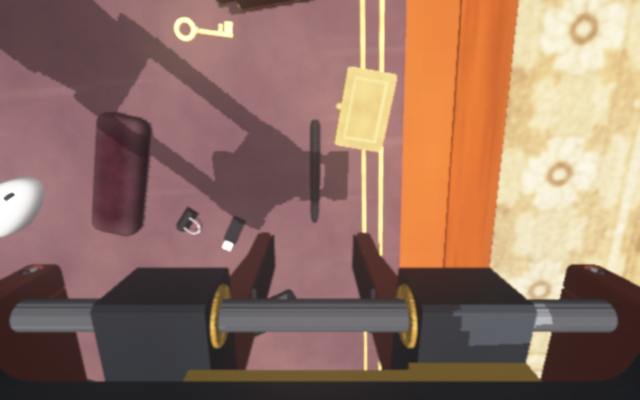

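The pen runs from (315,120) to (314,221) in shadow. The brass box at (365,110) lies clear of the finger path.

```bash
python3 - <<'E'
src=open('meas.py').read().split("comp(blue")[0].replace("top0","wrist7");exec(src)
print([im[r,c].tolist() for r,c in [(130,315),(170,305),(170,315),(170,322),(210,315),(210,303)]])
# pen is neutral grey, desk reddish
for k in (15,20):
  dk=(Rr-G<k)&(f.max(2)<100)
  comp(dk,(300,330,108,232),.009,"pen")
E
python3 plan.py .5567 -.3985 .04 -2.6 5
```

```text
[[74, 74, 86], [78, 77, 104], [53, 54, 65], [120, 121, 164], [73, 71, 79], [117, 112, 156]]
pen 675 rect [ 0.558  -0.3995] [0.1318 0.0093] mean [ 0.5579 -0.3953] mid [ 0.5577 -0.3994] len 0.1318 axis ang 86.99 maxdepthz
pen 817 rect [ 0.5578 -0.3995] [0.1318 0.0117] mean [ 0.5577 -0.3952] mid [ 0.5575 -0.3994] len 0.1318 axis ang 86.87 maxdepthz
cur [ 0.5567 -0.4033  0.248 ] yaw -2.78 tilt [-0.0004  0.0009] dist 0.208 rot [-0.03 -0.05 -0.18] t 28.4 gap 0.0434
[0.0009, -0.0, 0.0416] [-0.01, -0.01, -0.04]
[0.0009, -0.0, 0.0416] [-0.01, -0.01, -0.04]
[0.0009, -0.0, 0.0416] [-0.01, -0.01, -0.04]
[0.001, -0.0, 0.0416] [-0.01, -0.01, -0.04]
[0.001, -0.0, 0.0416] [-0.01, -0.01, -0.04]
```

```bash
python3 -m pendant '[[0.001,0,0.042,0,0,0.1,0],[0.001,0.0002,0.042,0,0,0.1,0],[0.001,0.0002,0.042,0,0,0,0],[0.001,0,0.042,0,0,0,0],[0.001,0,0.036,0,0,0,0]]'
python3 -m pendant '[[0,0,0,0,0,0,0],[0,0,0,0,0,0,0],[0,0,0,0,0,0,0],[0,0,0,0,0,0,0]]'
python3 plan.py .5573 -.3992 .003 -3 2
```

```text
clock: 28.9
tool_pos: [0.5573, -0.3976, 0.0425]
ee_rot: [[0.051, 0.999, -0.001], [0.999, -0.051, 0.001], [0.001, -0.001, -1.0]]
contact_force: [-0.5, 0.4, -0.3]
finger_gap: 0.0441
clock: 29.3
tool_pos: [0.5589, -0.4011, 0.0469]
ee_rot: [[0.053, 0.999, 0.003], [0.999, -0.053, -0.003], [-0.003, 0.004, -1.0]]
contact_force: [0.1, -0.2, 0.0]
finger_gap: 0.0439
cur [ 0.5589 -0.4011  0.0469] yaw -3.03 tilt [ 0.0034 -0.0031] dist 0.044 rot [ 0.2   0.17 -0.03] t 29.3 gap 0.0439
[0.001, -0.0009, 0.022] [0.1, 0.08, -0.02]
[0.0009, -0.0009, 0.022] [0.1, 0.08, -0.02]
```

```bash
python3 -m pendant '[[0.0005,-0.0005,0.021,0,0,0,0],[0.0005,-0.0003,0.02,0,0,0,0],[0,0,0,0,0,0,0],[0,0,0,0,0,0,0]]'
python3 plan.py .5573 -.3992 .003 -3 1
```

```text
clock: 29.7
tool_pos: [0.557, -0.3995, 0.0043]
ee_rot: [[0.053, 0.999, 0.001], [0.999, -0.053, -0.001], [-0.001, 0.001, -1.0]]
contact_force: [1.6, -0.9, -0.3]
finger_gap: 0.0441
cur [ 0.557  -0.3995  0.0043] yaw -3.06 tilt [ 0.0009 -0.0009] dist 0.0014 rot [ 0.05  0.05 -0.06] t 29.7 gap 0.0441
[0.0003, 0.0003, 0.0013] [0.05, 0.05, -0.06]
```

```bash
python3 -m pendant '[[0,0,0.001,0,0,0,0.4],[0,0,0,0,0,0,1],[0,0,0,0,0,0,1],[0,0,0,0,0,0,1],[0,0,0,0,0,0,1]]' 15
python3 -m pendant '[[0,0,0,0,0,0,1],[0,0,0,0,0,0,1],[0,0,0,0,0,0,1]]'
python3 -m pendant '[[0,0,-0.02,0,0,0,1],[0,0,-0.04,0,0,0,1],[0,0,-0.05,0,0,0,1],[0,0,-0.05,0,0,0,1],[0,0,-0.05,0,0,0,1]]'
python3 -m pendant '[[0,0,-0.045,0,0,0,1],[0,0,0,0,0,0,1],[0,0,0,0,0,0,1]]'
python3 plan.py .5434 .213 .25 4.95 13
```

```text
clock: 30.2
tool_pos: [0.5567, -0.3992, 0.0026]
ee_rot: [[0.053, 0.999, 0.0], [0.999, -0.053, -0.0], [-0.0, 0.0, -1.0]]
contact_force: [-0.4, 0.2, 3.3]
finger_gap: 0.0136
clock: 30.5
tool_pos: [0.5567, -0.3992, 0.0025]
ee_rot: [[0.053, 0.999, 0.0], [0.999, -0.053, -0.001], [-0.001, 0.0, -1.0]]
contact_force: [-1.7, -0.0, 5.3]
finger_gap: 0.0135
clock: 31.0
tool_pos: [0.556, -0.3986, 0.2133]
ee_rot: [[0.053, 0.999, -0.001], [0.999, -0.053, 0.001], [0.001, -0.001, -1.0]]
contact_force: [1.4, -0.7, -1.1]
finger_gap: 0.0135
clock: 31.3
tool_pos: [0.5569, -0.3993, 0.2581]
ee_rot: [[0.053, 0.999, 0.002], [0.999, -0.053, -0.002], [-0.002, 0.002, -1.0]]
contact_force: [-0.3, 0.5, -1.2]
finger_gap: 0.0137
cur [ 0.5569 -0.3993  0.2581] yaw -3.05 tilt [ 0.0016 -0.0016] dist 0.6125 rot [ 0.09  0.09 -8.  ] t 31.3 gap 0.0137
[0.047, -0.0035, 0.0005] [0.01, 0.01, -0.62]
[0.047, -0.003, 0.0006] [0.01, 0.01, -0.62]
[0.047, -0.0025, 0.0006] [0.01, 0.01, -0.62]
[0.0471, -0.002, 0.0006] [0.01, 0.01, -0.62]
[0.0471, -0.0015, 0.0006] [0.01, 0.01, -0.62]
[0.0471, -0.001, 0.0006] [0.01, 0.01, -0.62]
[0.0471, -0.0005, 0.0006] [0.01, 0.01, -0.62]
[0.0471, -0.0, 0.0006] [0.01, 0.01, -0.62]
[0.0471, 0.0005, 0.0006] [0.01, 0.01, -0.62]
[0.0471, 0.001, 0.0006] [0.01, 0.01, -0.62]
[0.0471, 0.0015, 0.0006] [0.01, 0.01, -0.62]
[0.0471, 0.002, 0.0006] [0.01, 0.01, -0.62]
[0.047, 0.0025, 0.0006] [0.01, 0.01, -0.62]
```

```bash
python3 -m pendant '[[0.047,-0.0035,0,0,0,-0.6,1],[0.047,-0.003,0,0,0,-0.6,1],[0.047,-0.0025,0,0,0,-0.6,1],[0.047,-0.002,0,0,0,-0.6,1],[0.047,-0.0015,0,0,0,-0.6,1]]'
python3 -m pendant '[[0.047,-0.001,0,0,0,-0.6,1],[0.047,-0.0005,0,0,0,-0.6,1],[0.047,0,0,0,0,-0.6,1],[0.047,0.0005,0,0,0,-0.6,1],[0.047,0.001,0,0,0,-0.6,1]]'
python3 -m pendant '[[0.047,0.0015,0,0,0,-0.6,1],[0.047,0.002,0,0,0,-0.7,1],[0.047,0.0025,0,0,0,-0.7,1],[0,0,0,0,0,0,1],[0,0,0,0,0,0,1]]'
python3 plan.py .5434 .213 .06 4.95 4;python3 snap.py wrist wrist8
```

```text
clock: 31.8
tool_pos: [0.5497, -0.1613, 0.2542]
ee_rot: [[0.001, 1.0, -0.005], [1.0, -0.001, 0.002], [0.002, -0.005, -1.0]]
contact_force: [-0.0, 0.5, 0.1]
finger_gap: 0.0138
clock: 32.3
tool_pos: [0.5449, 0.0731, 0.2544]
ee_rot: [[-0.052, 0.999, -0.005], [0.999, 0.052, -0.0], [0.0, -0.005, -1.0]]
contact_force: [0.7, 0.7, -0.6]
finger_gap: 0.0134
clock: 32.8
tool_pos: [0.5425, 0.2129, 0.2546]
ee_rot: [[-0.089, 0.996, -0.004], [0.996, 0.089, -0.002], [-0.001, -0.004, -1.0]]
contact_force: [0.3, -0.7, -0.1]
finger_gap: 0.0135
cur [0.5425 0.2129 0.2546] yaw 5.09 tilt [-0.0043 -0.0018] dist 0.1946 rot [-0.25  0.08  0.14] t 32.8 gap 0.0135
[0.0001, 0.0004, 0.0486] [-0.06, 0.02, 0.04]
[0.0001, 0.0004, 0.0486] [-0.06, 0.02, 0.04]
[0.0, 0.0003, 0.0486] [-0.06, 0.02, 0.04]
[0.0, 0.0003, 0.0486] [-0.06, 0.02, 0.04]
```

View pics/wrist8.png

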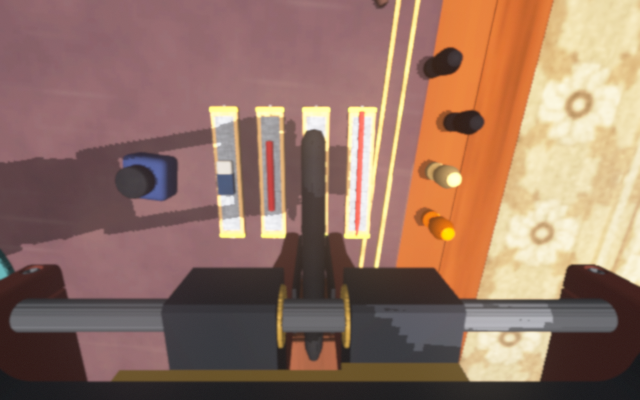

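The pencil lies along bar d at (361,172). The wax and eraser are in place, and the pen is held over bar c at (314,200).

```bash
python3 - <<'E'
src=open('meas.py').read().split("comp(blue")[0].replace("top0","wrist8");exec(src)
red=(Rr-G>60)&(Rr-B>60)
comp(red,(345,376,105,240),.017,"pencil")
E
python3 -m pendant '[[0,0.0003,0.048,0,0,0.1,1],[0,0.0003,0.048,0,0,0,1],[0,0.0003,0.048,0,0,0,1],[0,0,0.045,0,0,0,1],[0,0,0.008,0,0,0,1]]'
python3 -m pendant '[[0,0,0,0,0,0,1],[0,0,0,0,0,0,1],[0,0,0,0,0,0,1],[0,0,0,0,0,0,1]]'
python3 plan.py .5434 .213 .0145 4.95 2
```

```text
pencil 609 rect [0.6005 0.218 ] [0.0068 0.161 ] mean [0.5999 0.2241] mid [0.6004 0.218 ] len 0.161 axis ang 95.02 maxdepthz
clock: 33.35
tool_pos: [0.5404, 0.2092, 0.0548]
ee_rot: [[-0.082, 0.997, -0.011], [0.997, 0.082, -0.003], [-0.002, -0.011, -1.0]]
contact_force: [-0.8, 0.4, 0.1]
finger_gap: 0.0135
clock: 33.75
tool_pos: [0.5466, 0.2128, 0.0622]
ee_rot: [[-0.084, 0.996, 0.004], [0.996, 0.084, 0.001], [0.001, 0.004, -1.0]]
contact_force: [-0.5, 0.8, -0.9]
finger_gap: 0.0135
cur [0.5466 0.2128 0.0622] yaw 4.84 tilt [0.0037 0.0009] dist 0.0478 rot [ 0.22 -0.03 -0.11] t 33.75 gap 0.0135
[0.0002, -0.0017, 0.0238] [0.11, -0.02, -0.05]
[0.0002, -0.0016, 0.0238] [0.11, -0.02, -0.05]
```

```bash
python3 -m pendant '[[0.0004,-0.001,0.022,0,0,-0.1,1],[0,-0.0005,0.018,0,0,0,1],[0,0,0,0,0,0,1],[0,0,0,0,0,0,1],[0,0,0,0,0,0,1]]'
python3 plan.py .5434 .213 .0145 4.95 1
```

```text
clock: 34.25
tool_pos: [0.5446, 0.2131, 0.0214]
ee_rot: [[-0.086, 0.996, 0.002], [0.996, 0.086, 0.0], [0.0, 0.002, -1.0]]
contact_force: [-0.0, 0.4, -0.4]
finger_gap: 0.0137
cur [0.5446 0.2131 0.0214] yaw 4.96 tilt [0.0022 0.0005] dist 0.007 rot [ 0.13 -0.02  0.01] t 34.25 gap 0.0137
[0.0, -0.0012, 0.0069] [0.13, -0.02, 0.01]
```

```bash
python3 -m pendant '[[0,-0.0004,0.005,0,0,0,1],[0,0,0.001,0,0,0,1],[0,0,0,0,0,0,1],[0,0,0,0,0,0,1]]'
python3 -m pendant '[[0,0,0,0,0,0,0.4],[0,0,0,0,0,0,0.4],[0,0,0,0,0,0,0.4],[0,0,0,0,0,0,0.4]]'
python3 -m pendant '[[0,0,-0.02,0,0,0,0.4],[0,0,-0.04,0,0,0,0.4],[0,0,-0.05,0,0,0,0.4],[0,0,-0.05,0,0,0,0],[0,0,-0.05,0,0,0,0]]'
python3 -m pendant '[[0,0,-0.03,0,0,0,0],[0,0,0,0,0,0,0],[0,0,0,0,0,0,0]]'
python3 snap.py wrist wrist9
```

```text
clock: 34.65
tool_pos: [0.5434, 0.2128, 0.0145]
ee_rot: [[-0.086, 0.996, 0.001], [0.996, 0.086, 0.0], [0.0, 0.001, -1.0]]
contact_force: [-0.6, 0.7, 4.7]
finger_gap: 0.0138
clock: 35.05
tool_pos: [0.543, 0.2126, 0.0139]
ee_rot: [[-0.086, 0.996, -0.0], [0.996, 0.086, -0.0], [-0.0, -0.0, -1.0]]
contact_force: [0.7, -1.0, -0.3]
finger_gap: 0.0261
clock: 35.55
tool_pos: [0.5426, 0.2126, 0.2259]
ee_rot: [[-0.086, 0.996, -0.0], [0.996, 0.086, -0.0], [-0.0, -0.001, -1.0]]
contact_force: [0.9, 0.5, 0.5]
finger_gap: 0.0389
clock: 35.85
tool_pos: [0.5431, 0.2127, 0.2543]
ee_rot: [[-0.086, 0.996, 0.001], [0.996, 0.086, 0.0], [0.0, 0.001, -1.0]]
contact_force: [-0.0, -1.2, 0.7]
finger_gap: 0.0439
```

View pics/wrist9.png

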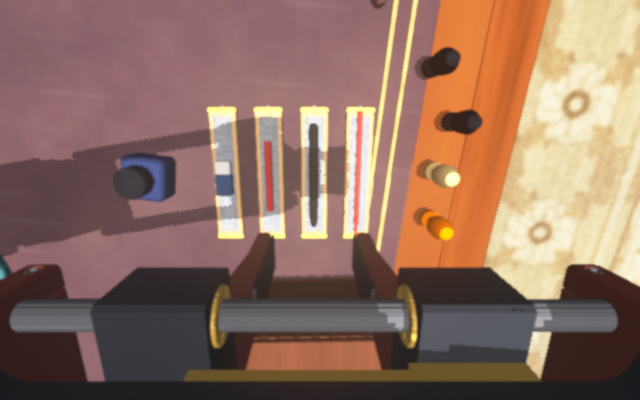

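All four lie on their bars: eraser at (224,180), wax at (269,176), pen at (314,175) and pencil at (359,172). I'll measure them, and take a top check of the bottle and seal.

```bash
python3 snap.py top top9; python3 - <<'E'
src=open('meas.py').read().split("comp(blue")[0].replace("top0","wrist9");exec(src)
red=(Rr-G>55)&(Rr-B>55)
comp(red,(256,284,115,232),.021,"wax")
comp(red,(345,372,105,240),.017,"pencil")
comp(f.max(2)<110,(303,325,110,237),.021,"pen")
comp(B>Rr+20,(212,238,150,210),.024,"eraser blue")
g=((G-(Rr+B)/2>-8)&(f.max(2)>110)).astype(np.uint8)
cr=cv2.resize(im[100:245,205:385],None,fx=4,fy=4,interpolation=cv2.INTER_CUBIC);cv2.imwrite("pics/c9.png",cr)
# project expected outlines
bars={"a":(.4281,.2028),"b":(.4857,.208),"c":(.5434,.213),"d":(.601,.218)}
src2=src.replace("wrist9","top9");exec(src2)
comp((B>Rr+20),(238,264,248,275),.05,"ink (was .3304 .1889)")
comp((G>110)&(Rr>120)&(B>80),(232,251,138,158),.06,"seal(was .7035 .2337)")
comp(((B>Rr+25)&(B>80)),(235,262,222,242),.024,"eraser blue top")
cv2.imwrite("pics/t9.png",cv2.resize(im[130:280,190:300],None,fx=4,fy=4,interpolation=cv2.INTER_CUBIC))
E
```

```text
wax 475 rect [0.4853 0.2075] [0.0088 0.0917] mean [0.4851 0.2092] mid [0.4853 0.2075] len 0.0917 axis ang 95.0 maxdepthz
pencil 647 rect [0.6004 0.2178] [0.0072 0.1636] mean [0.5999 0.2249] mid [0.6005 0.2178] len 0.1636 axis ang 95.04 maxdepthz
pen 754 rect [0.5428 0.2124] [0.0105 0.1309] mean [0.5424 0.2177] mid [0.5429 0.2124] len 0.1309 axis ang 94.91 maxdepthz
eraser blue 290 rect [0.4286 0.1933] [0.0189 0.025 ] mean [0.4286 0.1934] mid [0.4286 0.1933] len 0.0252 axis ang 95.58 maxdepthz
ink (was .3304 .1889) 101 rect [0.3309 0.187 ] [0.0405 0.0487] mean [0.3338 0.1784] mid [0.3325 0.1781] len 0.0545 axis ang 12.64 maxdepthz
seal(was .7035 .2337) 22 rect [0.7032 0.233 ] [0.0145 0.0136] mean [0.7031 0.2337] mid [0.7031 0.2337] len 0.017 axis ang 5.48 maxdepthz
eraser blue top 98 rect [0.436  0.2313] [0.044  0.0253] mean [0.4365 0.2311] mid [0.4362 0.2309] len 0.0474 axis ang 25.67 maxdepthz
```

View pics/c9.png

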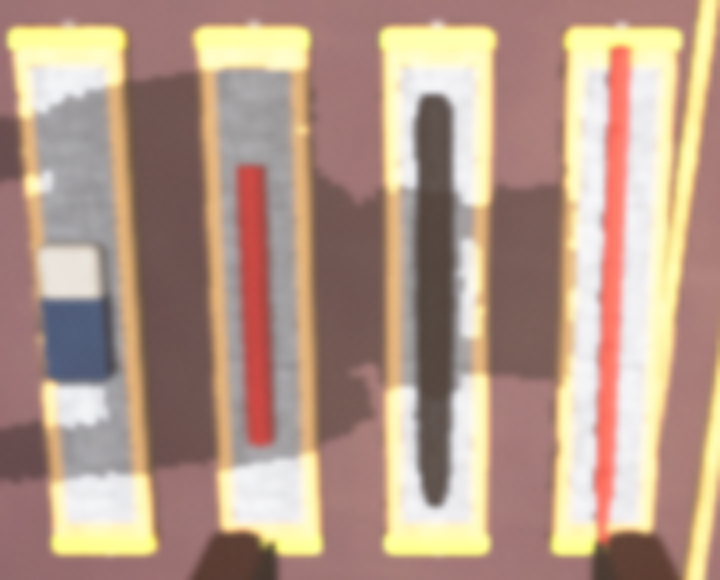

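View pics/t9.png

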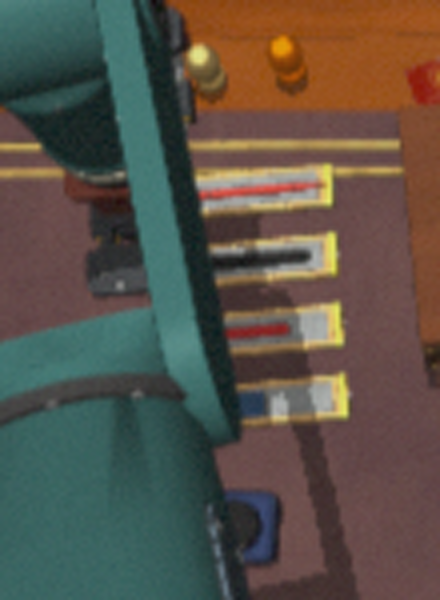

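All four lie within about 1 mm of their bar centres (pencil, wax and pen 94.9–95.0° against the bars' 95°). Both markers look upright and unmoved, and the gripper is clear. Handing in.

```bash
python3 -c "
from plant import robot
print(robot.sense()['clock'],robot.sign_off())"
```

```text
the job is handed in; nothing more can be done
35.95 None
```

The job is done and handed in at 35.95 s. From the ink bottle to the brass seal, the bars hold the eraser (a), the wax stick (b), the fountain pen (c) and the pencil (d).

**Placing:** in the last wrist picture each item was centred on its bar to about 1 mm. The wax, pen and pencil were at 94.9 to 95.0° against the bars' 95°. The eraser read 95.6°, taken from its blue sleeve only.

**Robot:** the gripper was open and about 0.25 m up when I handed in. The highest contact force I read was about 5.5 N.

**Seal and ink bottle:** the seal measured unmoved, within 0.5 mm. The final top view of the ink bottle was partly hidden by the arm, so its centre reading is not reliable (.334, .178 against .330, .189 at the start). The unobstructed wrist view showed it upright in its place, and I never touched it.

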